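# Gang-test the repaired copier boards and tray them

### The arm

A 6-joint arm with a two-finger parallel gripper is mounted at the origin on the work surface. World frame = base frame: x ahead of the robot, y to its left, z up, the work surface at z = 0. Lengths are in mm, angles in rad, forces in N, time in s.
With the tool pointing down it reaches from about 350 to 875 mm from the base axis. Payload 4.2 kg.
Tool frame: the origin (TCP) lies midway between the tips of the shut fingers; the grasp point (between the pads) lies 19 mm behind it; z points along the fingers, y is the line along which they close (so a half turn about z gives the same grasp; the last joint's range is limited). The gripper opens to 85 mm and grips with 20 to 120 N. Pads are 22 mm wide; open, the fingers measure 114 mm over their backs; the gripper's body (76 mm by 85 mm) begins 54 mm behind the grasp point. The pads swing forward as they close: fully open they stand 13 mm farther back than shut.
Start: joints at [1.453, 0.385, 0.008, 0, -1.194, -0.259], TCP at [229.934, 581.145, 231.312] pointing down, gripper open.
Joint ranges: [-3.14, 3.14], [-1.21, 2.06], [-1.07, 1.41], [-3.16, 2.05], [-2.99, -0.16], [-3.1, 3.1]. Speed limits (rad/s): [2.79, 2.79, 3.14, 3.14, 3.14, 3.14].

### API

Orientations are given as a unit quaternion [x, y, z, w].
In Python, from bench import arm gives the robot as it stands. The module is installed in compiled form; this text tells all that it offers.
- The arm moves only by the shell command python3 -m handwheel 'ROWS' [OPENING]. ROWS is JSON, a list of rows, each an object of numbers: "x", "y", "z": the shift along the world's x, y, z each as a share of 20 cm, from -1 to 1; "ax", "ay", "az": the turn, a rotation vector about the world's x, y, z each as a share of 90 degrees, from -1 to 1. In form: [{"x": .., "y": .., "z": .., "ax": .., "ay": .., "az": ..}, ...]. A call has exactly 8 rows; each row shifts and turns the commanded pose from where the row before left it; what a row does not reach is not made up. A row lasts 1/10 s, in which the tool goes at most 50 mm and 8.59 degrees, less where a joint would pass 70% of its speed; a pose out of reach is approached as far as the arm can. A call with a number of a shift or a turn outside -1 to 1 is refused whole. A call with a gripper value outside its range is refused whole. OPENING is the opening, from -1 (shut) to 1 (fully open), set as the call begins (- or left out, the last holds). The fingers move at their own pace and stop on an object; the grip force is fixed at half the most. Time passes only in rows, so rows that do not move let the fingers close, or fill a call up. It gives the time, the measured TCP pose, the force, the opening and the grip force at its end, in the units of the state.
- arm.read_state(): the state, without advancing time (a new reading comes with each control period).
- arm.get_image(name): name is "scene" or "top" or "wrist"; returns the picture (420x560x3 uint8, red, green, blue); there is no depth.
- arm.camera_params(name): a dict with "K" (3x3 intrinsics, pixels), "k1" (the pictures are not rectified: a ray, as slopes to the right and down, at radius r is drawn at 1 + k1 r^2 times it, then the intrinsics apply), "position" and "orientation" of the camera in the world. Camera axes: x right, y down, z forward; pixel columns grow to the right and rows downward; lengths in mm; the calibration is good to about 2 mm. A picture is of the moment at which its call begins: read the wrist's pose just before it. camera_params takes no time and is no camera call; for the wrist camera it gives the pose at the moment of the call.
- arm.job_done(): hands the job in; it is judged then, once.
The state is a dict: "clock": time; "joints": joint angles; "joint_vel": joint speeds; "joint_efforts": joint torques, N m; "position": TCP position; "ee_rot": TCP orientation; "contact_force": force on the tool from outside, world axes, zero at the start; "wrist_torque": the same for the moment, N m; "gripper_width": finger opening in mm; "grasp_force": force on a finger pad.
Only numpy, scipy, OpenCV 4.12 (cv2) and the standard library are available. Lean on these libraries where they do the work, as an engineer would, in place of code of your own. Each camera call takes 0.05 s, during which the arm holds its last target. There are 200 camera calls.

### The job

Load every circuit board from the mat into the test fixture, one to a lane, lying flat with the contact edge pushed flush against the back stop and the left edge flush against the lane's left rib. With all of them seated, push the palm knob fully down to its stop, hold it there for about a second so that the probes test the boards, and let it come back up. Then lay all the tested boards flat in the black tray, none on top of another, and leave the other things on the bench alone.

Things in the scene. Friction and masses are not known exactly. Their poses are not given: they have to be found in the camera images.
- heatsink0 (a point): centre of the finned heatsink of a green board lying heatsink up (None if absent; boards are identical). Board 105 (x) x 46 (y) x 4 mm, 80-150 g; x points to its brass contact edge, 80 mm ahead of the point; other end 25 mm behind. Heatsink 30 (x) x 18 mm (y), 4 to 36 mm above the underside, point at 20; grip it across either way. Two 9 mm tall capacitors 43 mm ahead
- heatsink1 (a point): centre of the finned heatsink of a green board lying heatsink up (None if absent; boards are identical). Board 105 (x) x 46 (y) x 4 mm, 80-150 g; x points to its brass contact edge, 80 mm ahead of the point; other end 25 mm behind. Heatsink 30 (x) x 18 mm (y), 4 to 36 mm above the underside, point at 20; grip it across either way. Two 9 mm tall capacitors 43 mm ahead
- heatsink2 (a point): centre of the finned heatsink of a green board lying heatsink up (None if absent; boards are identical). Board 105 (x) x 46 (y) x 4 mm, 80-150 g; x points to its brass contact edge, 80 mm ahead of the point; other end 25 mm behind. Heatsink 30 (x) x 18 mm (y), 4 to 36 mm above the underside, point at 20; grip it across either way. Two 9 mm tall capacitors 43 mm ahead
- heatsink3 (a point): centre of the finned heatsink of a green board lying heatsink up (None if absent; boards are identical). Board 105 (x) x 46 (y) x 4 mm, 80-150 g; x points to its brass contact edge, 80 mm ahead of the point; other end 25 mm behind. Heatsink 30 (x) x 18 mm (y), 4 to 36 mm above the underside, point at 20; grip it across either way. Two 9 mm tall capacitors 43 mm ahead
- lane0 (a point): leftmost (+y) lane of the test fixture: where a heatsink centre comes when its board is flat on the bed (20 mm below this point), flush with back stop and left rib. x towards the back stop (away from the robot), y left, z up. From here the back stop's face is at x +80 mm, left rib's face at y +23, right rib's at y -37 (lane 60 mm wide, lanes 64 apart)
- lane1 (a point): second lane of the test fixture: where a heatsink centre comes when its board is flat on the bed (20 mm below this point), flush with back stop and left rib. x towards the back stop (away from the robot), y left, z up. From here the back stop's face is at x +80 mm, left rib's face at y +23, right rib's at y -37 (lane 60 mm wide, lanes 64 apart)
- lane2 (a point): third lane of the test fixture: where a heatsink centre comes when its board is flat on the bed (20 mm below this point), flush with back stop and left rib. x towards the back stop (away from the robot), y left, z up. From here the back stop's face is at x +80 mm, left rib's face at y +23, right rib's at y -37 (lane 60 mm wide, lanes 64 apart)
- lane3 (a point): rightmost lane of the test fixture: where a heatsink centre comes when its board is flat on the bed (20 mm below this point), flush with back stop and left rib. x towards the back stop (away from the robot), y left, z up. From here the back stop's face is at x +80 mm, left rib's face at y +23, right rib's at y -37 (lane 60 mm wide, lanes 64 apart)
- fixture: grey bench fixture with the lanes, fixed; origin at the middle of its underside, axes as the lanes'. Bed 40 mm above the bench, front edge at x -105 mm; ribs from x -75; back stop's face at x +40; ribs and stop 7 mm tall. Raised probe bar over the bed from x +22 on, 19 mm free above a board, top 41 mm above the bed; fixed bridge from x +41, 75 to 89 mm above the bed
- knob_top (a point): the middle of the top of the fixture's black round palm knob (44 mm across, flat top 32 mm across), 175 mm above the bench when up, centred behind the lanes (102 mm further along the fixture's x than the lane points). Pushing it straight down drives the probe bar on to the contact edges of all four lanes; x and y axes as those of the lanes
- plunger (a joint): travel of the palm knob and probe bar: 0 = up, 0.016 m = down at its stop. A spring returns it; it takes about 4 N to start and about 9 N to hold at the stop
- tray_floor (a point): the centre of the inner floor of the fixed shallow black tray for tested boards, 4 mm above the bench. Inside 254 mm (x) x 168 mm (y), walls 4 mm thick, 22 mm tall from the bench; z up
- mat: the thin blue anti-static mat (270 mm in x, 200 mm in y, 2 mm thick, fixed) on which the boards lie at the start, origin at the centre of its underside. The mat and the tray may be on either side of the fixture
- cleaner: bystander, not part of the job: white cleaner bottle with a cap, 60 mm across and 150 mm tall
- carton: bystander, not part of the job: small closed cardboard carton, 70 x 150 x 75 mm
- tape: bystander, not part of the job: roll of grey tape lying flat, 96 mm across and 24 mm high
- driver: bystander, not part of the job: screwdriver lying on the bench
Mind the look-alikes: they are no part of the job. What is shaped like the part that bears heatsink0 but brown or white is not meant. Leave any red look-alike of the part that bears heatsink3 alone.

How it is judged:
By the outcome, as a careful person would: the job done as asked, in the order asked, and still so for the second after the job is handed in, with the robot touching nothing.
Of board0, board1, board2, board3 only 3 to 4 are there at a start; the rules pass over those that are not, and their reading is None.
At some moment in a run one of board0, board1, board2, board3 may be knocked a few centimetres aside while the robot is not near it.
It also fails if it takes over 210 s, if anything falls off the work surface, if the arm or the gripper's body presses on something with over 40 N, if the wrist force passes 120 N, or if a joint passes its speed limit or range.

## Working session

There is one attempt and no reset: what is moved stays moved. The work goes in short steps, Python scripts to look and compute and a shell command to move; the robot and the scene stay as the last step left them, time stands still between calls to the robot, and variables do not carry over. Pictures are saved under pics/ and viewed, at most 14 in all, crops included, and the job is handed in when it is done.

```bash
mkdir -p pics
cat > h.py <<'E'
import numpy as np, cv2
from bench import arm
from scipy.spatial.transform import Rotation as R
def snap(n,f):
    p=arm.camera_params(n); im=arm.get_image(n); cv2.imwrite(f'pics/{f}.png',cv2.cvtColor(im,cv2.COLOR_RGB2BGR)); np.save(f'pics/{f}.npy',im)
    import pickle; pickle.dump(p,open(f'pics/{f}.pkl','wb')); return im,p
def load(f):
    import pickle; return np.load(f'pics/{f}.npy'),pickle.load(open(f'pics/{f}.pkl','rb'))
def camR(p):
    o=np.array(p['orientation'],float); return o if o.shape==(3,3) else R.from_quat(o).as_matrix()
def ray(p,u,v):
    K=np.array(p['K']); d=np.array([(u-K[0,2])/K[0,0],(v-K[1,2])/K[1,1]]); k=p['k1']; s=d.copy()
    for _ in range(20): s=d/(1+k*(s@s))
    r=camR(p)@np.array([s[0],s[1],1]); return np.array(p['position'],float),r
def onz(p,u,v,z):
    c,r=ray(p,u,v); return c+r*(z-c[2])/r[2]
def proj(p,X):
    q=camR(p).T@(np.array(X,float)-np.array(p['position'])); s=q[:2]/q[2]; s=s*(1+p['k1']*(s@s)); K=np.array(p['K'])
    return K[0,0]*s[0]+K[0,2],K[1,1]*s[1]+K[1,2]
E
python3 - <<'E'
from h import *
for n in('scene','top'):
    im,p=snap(n,n+'0'); print(n,p)
s=arm.read_state(); print(s)
E
```

```text
scene {'K': array([[495.42581856,   0.        , 274.39294124],
       [  0.        , 495.42581856, 208.68017509],
       [  0.        ,   0.        ,   1.        ]]), 'k1': -0.07394213759782212, 'position': array([1586.71307051,  376.11530347, 1391.9896442 ]), 'orientation': array([ 0.56728496,  0.74321758, -0.28119078, -0.21621088])}
top {'K': array([[492.80904162,   0.        , 279.38043923],
       [  0.        , 492.80904162, 212.17686964],
       [  0.        ,   0.        ,   1.        ]]), 'k1': -0.09521442447072345, 'position': array([ 284.96466661,   93.1767384 , 1482.87569519]), 'orientation': array([-0.70222694,  0.70745579, -0.05622916,  0.05676188])}
{'clock': 0.1, 'joints': array([ 1.45261284e+00,  3.85527404e-01,  6.76988139e-03, -4.18855538e-04,
       -1.19398915e+00, -2.58610930e-01]), 'joint_vel': array([ 0.0004999 , -0.00252568,  0.00223462,  0.00019724,  0.00043097,
       -0.00053445]), 'joint_efforts': array([-9.76023730e-04, -3.93322670e+01,  1.88928437e+01,  4.19799462e+00,
       -2.61430163e-03,  6.77414135e-06]), 'position': array([229.75496619, 580.68946879, 230.30742895]), 'ee_rot': array([ 9.82290719e-01, -1.87360495e-01, -1.25766003e-04,  9.86427248e-04]), 'contact_force': array([-0.07735147,  0.28702227,  0.09678696]), 'wrist_torque': array([ 0.0076121 ,  0.00721631, -0.00838373]), 'grasp_force': 0.0, 'gripper_width': 85.53586007187236}
```

Run:
```python
from h import *
a=cv2.imread('pics/top0.png'); cv2.imwrite('pics/top0b.png',cv2.resize(a,(800,600),interpolation=cv2.INTER_CUBIC))
```

```text
(no output)
```

View pics/top0b.png

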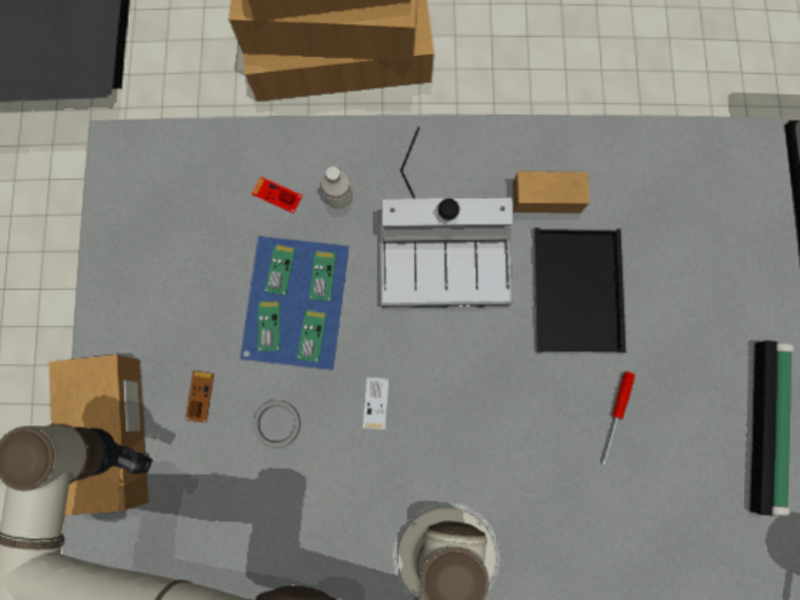

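View pics/scene0.png

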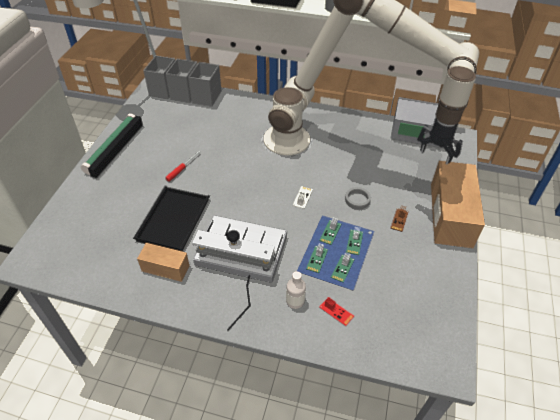

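Four green boards lie on the blue mat, at 800x600 top pixels (279,270), (322,276), (269,326) and (312,337). The look-alikes are red at (277,195), brown at (200,396) and white at (375,403), so I choose the green ones on the mat. The fixture is at (446,265) and the tray at (580,290).

```bash
cat >> h.py <<'E'
def boards(im,p,zt,amin=150,roi=None):
    """green boards: list of (centre xy, yaw to brass) ; zt height of board top"""
    hsv=cv2.cvtColor(im,cv2.COLOR_RGB2HSV)
    g=cv2.inRange(hsv,(45,70,40),(90,255,255)); b=cv2.inRange(hsv,(18,90,110),(36,255,255))
    if roi is not None:
        m=np.zeros_like(g); x0,y0,x1,y1=roi; m[y0:y1,x0:x1]=255; g&=m; b&=m
    gc=cv2.morphologyEx(g|b,cv2.MORPH_CLOSE,np.ones((7,7)) if amin<1000 else np.ones((25,25)))
    out=[]
    for c in cv2.findContours(gc,cv2.RETR_EXTERNAL,cv2.CHAIN_APPROX_NONE)[0]:
        if cv2.contourArea(c)<amin: continue
        P=np.array([onz(p,u,v,zt)[:2] for u,v in cv2.convexHull(c)[:,0]],np.float32)
        r=cv2.minAreaRect(P); q=cv2.boxPoints(r); e=[q[1]-q[0],q[2]-q[1]]; L=e[0] if np.linalg.norm(e[0])>np.linalg.norm(e[1]) else e[1]
        L=L/np.linalg.norm(L); m=np.zeros_like(g); cv2.drawContours(m,[c],-1,255,-1)
        ys,xs=np.nonzero(b&m)
        if len(xs):
            bp=onz(p,xs.mean(),ys.mean(),zt)[:2]
            if (bp-r[0])@L<0:L=-L
        ctr=np.array(r[0]); out.append((ctr-L*27.5,np.degrees(np.arctan2(L[1],L[0])),sorted(r[1]),len(xs),ctr))
    return out
E
python3 - <<'E'
from h import *
np.set_printoptions(precision=1,suppress=True)
im,p=load('top0')
for b in boards(im,p,6): print('board hs',b[0],'yaw %.1f'%b[1],np.array(b[2]),b[3])
hsv=cv2.cvtColor(im,cv2.COLOR_RGB2HSV)
k=.7
def rect(m,z,roi,n):
    M=np.zeros_like(m);x0,y0,x1,y1=[int(a*k) for a in roi];M[y0:y1,x0:x1]=m[y0:y1,x0:x1]
    c=max(cv2.findContours(M,cv2.RETR_EXTERNAL,cv2.CHAIN_APPROX_NONE)[0],key=cv2.contourArea)
    P=np.array([onz(p,u,v,z)[:2] for u,v in c[:,0]],np.float32);r=cv2.minAreaRect(P);print(n,r,cv2.boxPoints(r).tolist())
rect(cv2.inRange(hsv,(0,0,0),(180,255,60)),22,(525,220,635,360),'tray outer262x176')
rect(cv2.inRange(hsv,(0,0,150),(180,60,255)),40,(370,236,522,312),'bed')
rect(cv2.inRange(hsv,(0,0,0),(180,255,60)),175,(430,190,465,230),'knob')
rect(cv2.inRange(hsv,(100,80,40),(125,255,255)),2,(235,230,355,375),'mat')
a=cv2.resize(im[int(190*k):int(315*k),int(370*k):int(525*k)],None,fx=6,fy=6,interpolation=cv2.INTER_CUBIC);cv2.imwrite('pics/fx.png',a[:,:,::-1]);print(a.shape)
E
```

```text
board hs [340.6 739.5] yaw 95.9 [144.3 149.2] 881
board hs [ 221.8 -718.6] yaw -5.6 [ 33.  326.2] 0
board hs [428.4 284.7] yaw -9.8 [ 46.1 104. ] 29
board hs [556.9 261.1] yaw -5.8 [ 46.2 104. ] 26
board hs [510.8 366.3] yaw -8.1 [ 57.7 230.7] 55
board hs [ 779.2 -273.7] yaw 89.9 [ 65.8 153.3] 451
board hs [1076.1  295.8] yaw 88.7 [ 43. 250.] 157
board hs [1153.   194.8] yaw -83.7 [139.7 298.9] 449
tray outer262x176 ((547.5294799804688, -288.1329040527344), (187.38096618652344, 263.47210693359375), 89.05084228515625) [[414.259521484375, -379.6282958984375], [677.6954345703125, -383.99273681640625], [680.7994384765625, -196.63751220703125], [417.363525390625, -192.2730712890625]]
bed ((583.196044921875, -4.581787109375), (268.7275695800781, 125.26298522949219), 89.57234191894531) [[519.5634155273438, -138.47434997558594], [644.8229370117188, -139.40931701660156], [646.8286743164062, 129.31077575683594], [521.5691528320312, 130.24574279785156]]
knob ((679.8662719726562, -1.9694061279296875), (37.67887496948242, 38.00202560424805), 43.266902923583984) [[653.124755859375, -1.0459718704223633], [679.1712646484375, -28.71786117553711], [706.6077880859375, -2.8928403854370117], [680.561279296875, 24.779048919677734]]
mat ((529.7587280273438, 316.94384765625), (198.296630859375, 267.9997863769531), 83.07266235351562) [[384.77874755859375, 234.68112182617188], [650.8220825195312, 202.35751342773438], [674.7387084960938, 399.2065734863281], [408.69537353515625, 431.5301818847656]]
(522, 648, 3)
```

View pics/fx.png

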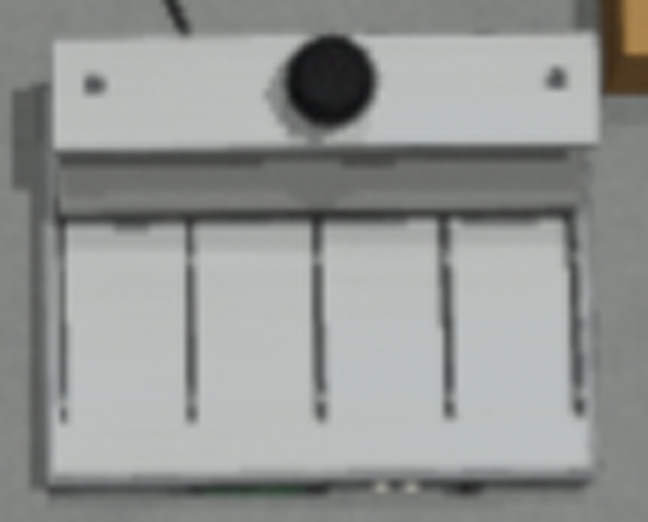

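```bash
python3 -m handwheel '[{"x":0.165,"y":-0.16,"z":0.06,"az":-0.09},{"x":0.165,"y":-0.16,"z":0.06,"az":-0.09},{"x":0.165,"y":-0.16,"z":0.06,"az":-0.09},{"x":0.165,"y":-0.16,"z":0.06,"az":-0.09},{"x":0.165,"y":-0.16,"z":0.06,"az":-0.09},{"x":0.165,"y":-0.16,"z":0.06,"az":-0.09},{"x":0.165,"y":-0.16,"z":0.06,"az":-0.09},{"x":0.165,"y":-0.16,"z":0.06,"az":-0.09}]' -0.05
python3 -m handwheel '[{"az":-0.06},{"az":-0.06},{},{},{},{},{},{}]'
python3 - <<'E'
from h import *
im,p=snap('wrist','w1'); print(p); print(arm.read_state())
E
```

```text
{'K': array([[368.573691  ,   0.        , 277.33012748],
       [  0.        , 368.573691  , 206.54643056],
       [  0.        ,   0.        ,   1.        ]]), 'k1': -0.02214891551679393, 'position': array([304.47586076, 552.01436559, 372.48891626]), 'orientation': array([-0.55514243,  0.81668857,  0.13010078, -0.08894072])}
{'clock': 0.15, 'joints': array([ 1.45262631e+00,  3.85357935e-01,  6.95691431e-03, -3.13445788e-04,
       -1.19399685e+00, -2.58589321e-01]), 'joint_vel': array([-0.00113494, -0.00153762,  0.00327912,  0.0016667 , -0.00021342,
        0.00029169]), 'joint_efforts': array([-6.41936240e-04, -3.92676437e+01,  1.88581806e+01,  4.18861493e+00,
       -3.42929372e-03, -1.91393866e-06]), 'position': array([229.78519809, 580.76553313, 230.49859658]), 'ee_rot': array([ 9.82297812e-01, -1.87324174e-01, -8.91473663e-05,  8.09019973e-04]), 'contact_force': array([-0.22759287, -0.78538189, -0.04723889]), 'wrist_torque': array([ 0.01263225, -0.00560212,  0.00589579]), 'grasp_force': 0.0, 'gripper_width': 85.58998614854661}invalid input at $[0]: expected keys x, y, z, ax, ay, az
invalid input at $[0]: expected keys x, y, z, ax, ay, az
```

View pics/w1.png

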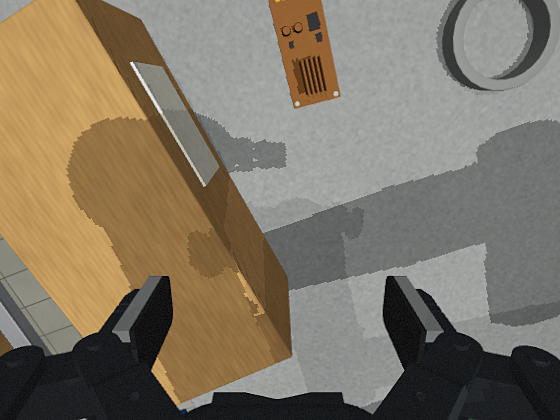

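The wrist view shows the brown look-alike and the tape, because the move was refused (every key must be present). I will retry with all keys.

```bash
python3 -m handwheel '[{"x":0.165,"y":-0.16,"z":0.06,"ax":0,"ay":0,"az":-0.09},{"x":0.165,"y":-0.16,"z":0.06,"ax":0,"ay":0,"az":-0.09},{"x":0.165,"y":-0.16,"z":0.06,"ax":0,"ay":0,"az":-0.09},{"x":0.165,"y":-0.16,"z":0.06,"ax":0,"ay":0,"az":-0.09},{"x":0.165,"y":-0.16,"z":0.06,"ax":0,"ay":0,"az":-0.09},{"x":0.165,"y":-0.16,"z":0.06,"ax":0,"ay":0,"az":-0.09},{"x":0.165,"y":-0.16,"z":0.06,"ax":0,"ay":0,"az":-0.09},{"x":0.165,"y":-0.16,"z":0.06,"ax":0,"ay":0,"az":-0.09}]' -0.05
python3 -m handwheel '[{"x":0,"y":0.2,"z":0,"ax":0,"ay":0,"az":-0.06},{"x":0,"y":0.2,"z":0,"ax":0,"ay":0,"az":-0.06},{"x":0,"y":0,"z":0,"ax":0,"ay":0,"az":0},{"x":0,"y":0,"z":0,"ax":0,"ay":0,"az":0},{"x":0,"y":0,"z":0,"ax":0,"ay":0,"az":0},{"x":0,"y":0,"z":0,"ax":0,"ay":0,"az":0},{"x":0,"y":0,"z":0,"ax":0,"ay":0,"az":0},{"x":0,"y":0,"z":0,"ax":0,"ay":0,"az":0}]'
python3 - <<'E'
from h import *
im,p=snap('wrist','w2'); print(p)
for b in boards(im,p,6,3000): print('board hs',b[0],'yaw %.1f'%b[1],np.array(b[2]),b[3])
E
```

```text
clock: 0.95
position: [494.9, 323.6, 327.6]
ee_rot: [0.727, -0.687, -0.0, 0.0]
contact_force: [0.4, 0.5, 0.6]
gripper_width: 40.6
grasp_force: 0.0
clock: 1.75
position: [493.9, 404.7, 327.8]
ee_rot: [-0.661, 0.75, 0.0, 0.0]
contact_force: [0.6, 0.0, 1.1]
gripper_width: 40.5
grasp_force: 0.0
{'K': array([[368.573691  ,   0.        , 277.33012748],
       [  0.        , 368.573691  , 206.54643056],
       [  0.        ,   0.        ,   1.        ]]), 'k1': -0.02214891551679393, 'position': array([484.18216633, 325.89250711, 469.87842708]), 'orientation': array([0.06182328, 0.98543868, 0.15806879, 0.01013611])}
board hs [223.89418817 803.29999542] yaw -82.9 [256.86532593 300.07376099] 3847
board hs [510.44597244 366.01011419] yaw -7.9 [ 59.33535004 230.75488281] 321
board hs [493.1645546  272.12651539] yaw -8.9 [ 50.56871414 236.50054932] 368
```

View pics/w2.png

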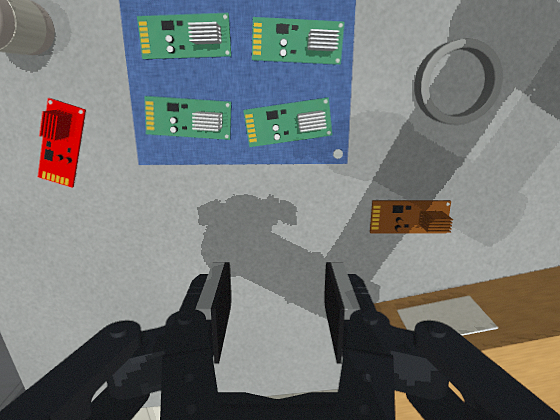

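The picture shows the four green boards on the mat at wrist pixels (185,37), (297,40), (188,117) and (289,122). They are clear of the red board at (62,142) and the brown one at (411,217).

```bash
sed -i 's/np.ones((25,25))/np.ones((9,9))/' h.py
python3 - <<'E'
from h import *
im,p=load('w2')
for b in boards(im,p,6,2000): print('board hs',b[0],'yaw %.1f'%b[1],np.array(b[2]),b[3])
im,p=load('top0')
o=(259,133)
print('ribs z47')
for (u,v) in [(62,220),(64,415),(190,220),(191,415),(317,220),(321,415),(444,220),(449,412),(572,220),(579,408)]:
    print(onz(p,u/6+o[0],v/6+o[1],47)[:2])
print('knob',onz(p,331/6+o[0],80/6+o[1],172)[:2],'front',onz(p,52/6+o[0],474/6+o[1],40)[:2],onz(p,590/6+o[0],468/6+o[1],40)[:2])
print('bridge ft z129',onz(p,58/6+o[0],149/6+o[1],129)[:2],onz(p,598/6+o[0],143/6+o[1],129)[:2],'bar ft z81',onz(p,320/6+o[0],209/6+o[1],81)[:2])
E
```

```text
board hs [174.15386677 736.07326126] yaw 97.1 [141.47505188 283.74624634] 3767
board hs [449.54097557 370.23284024] yaw 0.7 [ 46.13264084 104.89857483] 153
board hs [571.89531326 354.7757349 ] yaw -11.0 [ 46.26851654 105.23947906] 168
board hs [428.47938728 284.06526709] yaw -9.7 [ 46.4254837  104.69879913] 184
board hs [557.08664703 260.69538093] yaw -5.7 [ 46.35328293 105.07128906] 184
ribs z47
[645.83752877 122.56049034]
[546.87765142 121.95519636]
[645.35019937  58.66315332]
[546.40451314  59.27659606]
[644.91281095  -4.76404788]
[545.93094841  -4.91281142]
[644.52114835 -68.28882231]
[546.98117074 -68.25179757]
[ 644.17273904 -132.48307498]
[ 548.54067568 -132.79043164]
knob [679.79463509  -3.9516242 ] front [518.55725088 128.15078217] [ 519.56403411 -138.38995408]
bridge ft z129 [659.7826301 122.6463727] [ 661.14683805 -133.2693872 ] bar ft z81 [641.90018353  -4.01388116]
```

```bash
python3 -m handwheel '[{"x":0.0395,"y":-0.09,"z":-0.149,"ax":0,"ay":0,"az":0.002},{"x":0.0395,"y":-0.09,"z":-0.149,"ax":0,"ay":0,"az":0.002},{"x":0.0395,"y":-0.09,"z":-0.149,"ax":0,"ay":0,"az":0.002},{"x":0.0395,"y":-0.09,"z":-0.149,"ax":0,"ay":0,"az":0.002},{"x":0.0395,"y":-0.09,"z":-0.149,"ax":0,"ay":0,"az":0.002},{"x":0.0395,"y":-0.09,"z":-0.149,"ax":0,"ay":0,"az":0.002},{"x":0.0395,"y":-0.09,"z":-0.149,"ax":0,"ay":0,"az":0.002},{"x":0.0395,"y":-0.09,"z":-0.149,"ax":0,"ay":0,"az":0.002}]'
python3 -m handwheel '[{"x":0,"y":0,"z":0,"ax":0,"ay":0,"az":0},{"x":0,"y":0,"z":0,"ax":0,"ay":0,"az":0},{"x":0,"y":0,"z":0,"ax":0,"ay":0,"az":0},{"x":0,"y":0,"z":0,"ax":0,"ay":0,"az":0},{"x":0,"y":0,"z":0,"ax":0,"ay":0,"az":0},{"x":0,"y":0,"z":0,"ax":0,"ay":0,"az":0},{"x":0,"y":0,"z":0,"ax":0,"ay":0,"az":0},{"x":0,"y":0,"z":0,"ax":0,"ay":0,"az":0}]'
python3 - <<'E'
from h import *
im,p=snap('wrist','w3'); s=arm.read_state();print(s['position'],s['ee_rot'])
for b in boards(im,p,6,2000): print('board hs',b[0],'yaw %.1f'%b[1],np.array(b[2]),b[3])
E
```

```text
clock: 2.6
position: [557.5, 260.4, 88.2]
ee_rot: [-0.671, 0.742, -0.0, 0.0]
contact_force: [0.8, 0.6, 0.1]
gripper_width: 40.5
grasp_force: 0.0
clock: 3.4
position: [557.1, 261.3, 89.1]
ee_rot: [-0.671, 0.742, -0.0, 0.0]
contact_force: [0.4, -0.6, -0.6]
gripper_width: 40.6
grasp_force: 0.0
[557.09445435 261.21607888  88.98088853] [-6.70803964e-01  7.41634709e-01 -6.63101245e-06  2.53862549e-05]
board hs [549.99518585 357.32616138] yaw -11.0 [48.33939362 60.80237961] 0
board hs [428.82179642 283.16277313] yaw -9.9 [ 46.84260178 105.60917664] 483
board hs [557.0287075  259.65389371] yaw -5.7 [ 46.58057785 104.80410004] 518
```

View pics/w3.png

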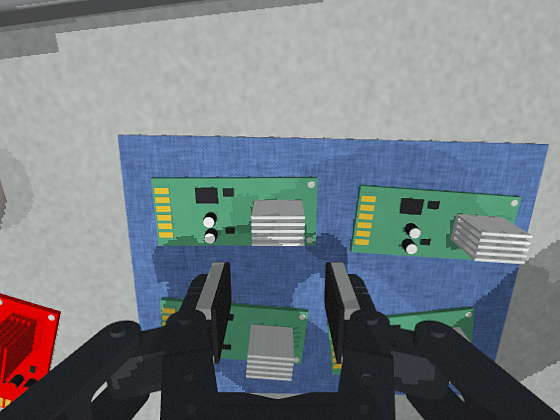

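The target board is straddled squarely, with its heatsink at (278,222) between the pads. I'll descend, grip, lift and carry it to hover at lane 0.

```bash
python3 -m handwheel '[{"x":0,"y":0,"z":-0.1,"ax":0,"ay":0,"az":0},{"x":0,"y":0,"z":-0.1,"ax":0,"ay":0,"az":0},{"x":0,"y":0,"z":-0.1,"ax":0,"ay":0,"az":0},{"x":0,"y":0,"z":-0.05,"ax":0,"ay":0,"az":0},{"x":0,"y":0,"z":-0.045,"ax":0,"ay":0,"az":0},{"x":0,"y":0,"z":0,"ax":0,"ay":0,"az":0},{"x":0,"y":0,"z":0,"ax":0,"ay":0,"az":0},{"x":0,"y":0,"z":0,"ax":0,"ay":0,"az":0}]'
python3 -m handwheel '[{"x":0,"y":0,"z":0,"ax":0,"ay":0,"az":0},{"x":0,"y":0,"z":0,"ax":0,"ay":0,"az":0},{"x":0,"y":0,"z":0,"ax":0,"ay":0,"az":0},{"x":0,"y":0,"z":0,"ax":0,"ay":0,"az":0},{"x":0,"y":0,"z":0,"ax":0,"ay":0,"az":0},{"x":0,"y":0,"z":0,"ax":0,"ay":0,"az":0},{"x":0,"y":0,"z":0,"ax":0,"ay":0,"az":0},{"x":0,"y":0,"z":0,"ax":0,"ay":0,"az":0}]' -1
python3 -m handwheel '[{"x":0,"y":0,"z":0.05,"ax":0,"ay":0,"az":0},{"x":0,"y":0,"z":0.1,"ax":0,"ay":0,"az":0},{"x":0,"y":0,"z":0.1,"ax":0,"ay":0,"az":0},{"x":0,"y":0,"z":0.1,"ax":0,"ay":0,"az":0},{"x":0,"y":0,"z":0.1,"ax":0,"ay":0,"az":0},{"x":0,"y":0,"z":0.1,"ax":0,"ay":0,"az":0},{"x":0,"y":0,"z":0.1,"ax":0,"ay":0,"az":0},{"x":0,"y":0,"z":0.05,"ax":0,"ay":0,"az":0}]'
python3 -m handwheel '[{"x":0,"y":-0.107,"z":0,"ax":0,"ay":0,"az":0.008},{"x":0,"y":-0.107,"z":0,"ax":0,"ay":0,"az":0.008},{"x":0,"y":-0.107,"z":0,"ax":0,"ay":0,"az":0.008},{"x":0,"y":-0.107,"z":0,"ax":0,"ay":0,"az":0.008},{"x":0,"y":-0.107,"z":0,"ax":0,"ay":0,"az":0.008},{"x":0,"y":-0.107,"z":0,"ax":0,"ay":0,"az":0.008},{"x":0,"y":-0.107,"z":0,"ax":0,"ay":0,"az":0.008},{"x":0,"y":-0.107,"z":0,"ax":0,"ay":0,"az":0.008}]'
python3 - <<'E'
from h import *
im,p=snap('wrist','w4'); s=arm.read_state();print(s['position'],s['ee_rot'],p)
cv2.imwrite('pics/w4b.png',cv2.resize(im[:,:,::-1],(800,600)))
E
```

```text
clock: 4.25
position: [557.7, 261.6, 10.9]
ee_rot: [-0.671, 0.742, -0.0, 0.001]
contact_force: [-0.5, 0.8, 1.0]
gripper_width: 40.8
grasp_force: 0.0
clock: 5.05
position: [557.8, 261.7, 11.1]
ee_rot: [-0.671, 0.742, -0.0, 0.001]
contact_force: [-1.7, 1.8, 6.1]
gripper_width: 29.0
grasp_force: 60.5
clock: 5.85
position: [557.5, 261.3, 151.8]
ee_rot: [-0.671, 0.742, -0.0, 0.001]
contact_force: [0.7, -0.1, -1.6]
gripper_width: 29.1
grasp_force: 59.8
clock: 6.65
position: [556.4, 88.9, 149.3]
ee_rot: [0.707, -0.707, -0.0, 0.001]
contact_force: [0.1, 0.5, -0.3]
gripper_width: 29.0
grasp_force: 59.9
[555.71470435  86.36623725 149.16674919] [-7.06546909e-01  7.07664099e-01  6.80336699e-04 -1.58901443e-03] {'K': array([[368.573691  ,   0.        , 277.33012748],
       [  0.        , 368.573691  , 206.54643056],
       [  0.        ,   0.        ,   1.        ]]), 'k1': -0.02214891551679393, 'position': array([557.00932898,   9.51172502, 291.44223589]), 'orientation': array([-2.44557669e-04,  9.87446735e-01,  1.57950230e-01, -7.80877915e-04])}
```

View pics/w4b.png

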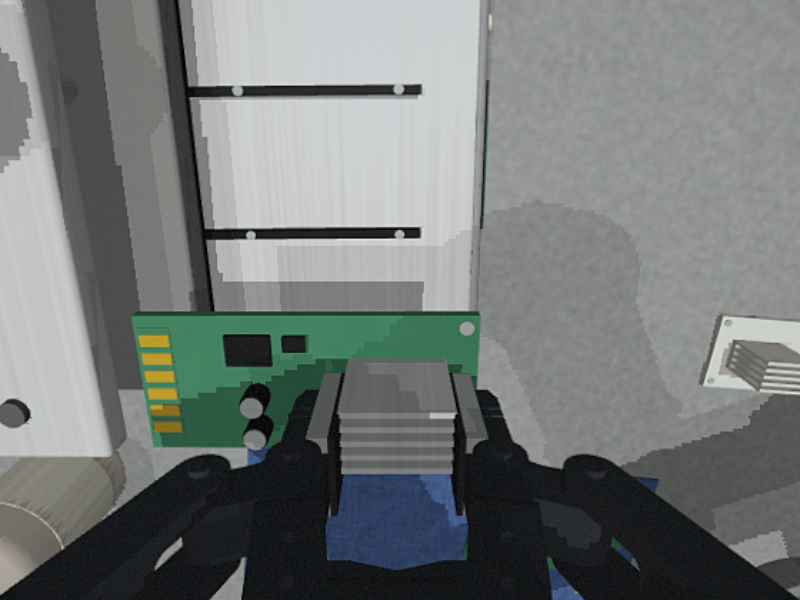

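The board is held squarely. Fixture ribs show at rows 90 and 233 (front ends at column 421), and the bed's front edge runs from about (489,20) to (479,290).

Run:
```python
from h import *
im,p=load('w4');k=.7
for n,(u,v),z in [('ribfront a',(421,90),47),('ribbar a',(190,92),47),('ribfront b',(421,233),47),('rib b bar',(207,234),47),('front',(487,80),40),('front2',(480,290),40),('bar low front edge',(208,250),63),('bar top front',(183,120),81),('board back edge corner',(480,313),149-9+4),('board ft corner',(133,313),144),('board bl',(153,446),144)]:
    print(n,onz(p,u*k,v*k,z)[:2])
```

```text
ribfront a [545.87732148  -4.03509575]
ribbar a [646.57930817  -3.42027095]
ribfront b [544.93713654  59.01976279]
rib b bar [645.89149844  59.45790725]
front [516.24039906  -8.68007508]
front2 [514.55459198  89.38007726]
bar low front edge [640.42135974  63.41538109]
bar top front [637.96086291   8.3901864 ]
board back edge corner [531.75087556  63.5441082 ]
board ft corner [635.58696711  63.59293106]
board bl [636.36133084 109.96458096]
```

```bash
python3 -m handwheel '[{"x":0,"y":0.005,"z":-0.08,"ax":0,"ay":0,"az":0},{"x":0,"y":0.005,"z":-0.08,"ax":0,"ay":0,"az":0},{"x":0,"y":0.005,"z":-0.08,"ax":0,"ay":0,"az":0},{"x":0,"y":0.005,"z":-0.08,"ax":0,"ay":0,"az":0},{"x":0,"y":0,"z":-0.08,"ax":0,"ay":0,"az":0},{"x":0,"y":0,"z":-0.05,"ax":0,"ay":0,"az":0},{"x":0,"y":0,"z":-0.03,"ax":0,"ay":0,"az":0},{"x":0,"y":0,"z":0,"ax":0,"ay":0,"az":0}]'
python3 -m handwheel '[{"x":0.02,"y":0,"z":0,"ax":0,"ay":0,"az":0},{"x":0.02,"y":0,"z":0,"ax":0,"ay":0,"az":0},{"x":0.02,"y":0,"z":0,"ax":0,"ay":0,"az":0},{"x":0.02,"y":0,"z":0,"ax":0,"ay":0,"az":0},{"x":0.015,"y":0,"z":0,"ax":0,"ay":0,"az":0},{"x":0,"y":0,"z":-0.01,"ax":0,"ay":0,"az":0},{"x":0,"y":0,"z":-0.007,"ax":0,"ay":0,"az":0},{"x":0,"y":0,"z":0,"ax":0,"ay":0,"az":0}]'
python3 -m handwheel '[{"x":0,"y":0,"z":0,"ax":0,"ay":0,"az":0},{"x":0,"y":0,"z":0,"ax":0,"ay":0,"az":0},{"x":0,"y":0,"z":0,"ax":0,"ay":0,"az":0},{"x":0,"y":0,"z":0,"ax":0,"ay":0,"az":0},{"x":0,"y":0,"z":0,"ax":0,"ay":0,"az":0},{"x":0,"y":0,"z":0,"ax":0,"ay":0,"az":0},{"x":0,"y":0,"z":0,"ax":0,"ay":0,"az":0},{"x":0,"y":0,"z":0,"ax":0,"ay":0,"az":0}]'
```

```text
clock: 7.5
position: [556.7, 93.8, 53.1]
ee_rot: [0.707, -0.707, -0.0, 0.001]
contact_force: [-0.6, -0.3, -1.0]
gripper_width: 29.1
grasp_force: 59.8
clock: 8.3
position: [575.7, 93.8, 50.1]
ee_rot: [0.707, -0.707, -0.0, 0.0]
contact_force: [0.4, -0.7, -1.7]
gripper_width: 29.2
grasp_force: 59.8
clock: 9.1
position: [576.1, 94.0, 50.5]
ee_rot: [0.707, -0.707, -0.0, 0.0]
contact_force: [0.3, 0.2, -0.6]
gripper_width: 29.1
grasp_force: 59.8
```

```bash
python3 -m handwheel '[{"x":0,"y":0,"z":-0.005,"ax":0,"ay":0,"az":0},{"x":0,"y":0,"z":-0.003,"ax":0,"ay":0,"az":0},{"x":0.005,"y":0,"z":0,"ax":0,"ay":0,"az":0},{"x":0.005,"y":0,"z":0,"ax":0,"ay":0,"az":0},{"x":0.004,"y":0,"z":0,"ax":0,"ay":0,"az":0},{"x":0,"y":0,"z":0,"ax":0,"ay":0,"az":0},{"x":0,"y":0,"z":0,"ax":0,"ay":0,"az":0},{"x":0,"y":0,"z":0,"ax":0,"ay":0,"az":0}]'
python3 -m handwheel '[{"x":0.003,"y":0,"z":0,"ax":0,"ay":0,"az":0},{"x":0.003,"y":0,"z":0,"ax":0,"ay":0,"az":0},{"x":0,"y":0,"z":0,"ax":0,"ay":0,"az":0},{"x":0,"y":0,"z":0,"ax":0,"ay":0,"az":0},{"x":0,"y":0,"z":0,"ax":0,"ay":0,"az":0},{"x":0,"y":0,"z":0,"ax":0,"ay":0,"az":0},{"x":0,"y":0,"z":0,"ax":0,"ay":0,"az":0},{"x":0,"y":0,"z":0,"ax":0,"ay":0,"az":0}]'
```

```text
clock: 9.9
position: [579.2, 94.0, 49.1]
ee_rot: [0.707, -0.707, 0.0, -0.0]
contact_force: [-0.0, -0.7, 1.2]
gripper_width: 29.2
grasp_force: 60.1
clock: 10.7
position: [579.7, 93.9, 49.0]
ee_rot: [0.707, -0.707, -0.0, 0.0]
contact_force: [-4.2, -0.7, 5.4]
gripper_width: 29.2
grasp_force: 60.5
```

```bash
python3 -m handwheel '[{"x":0.003,"y":0.005,"z":0,"ax":0,"ay":0,"az":0},{"x":0,"y":0.005,"z":0,"ax":0,"ay":0,"az":0},{"x":0,"y":0.005,"z":0,"ax":0,"ay":0,"az":0},{"x":0,"y":0,"z":0,"ax":0,"ay":0,"az":0},{"x":0,"y":0,"z":0,"ax":0,"ay":0,"az":0},{"x":0,"y":0,"z":0,"ax":0,"ay":0,"az":0},{"x":0,"y":0,"z":0,"ax":0,"ay":0,"az":0},{"x":0,"y":0,"z":0,"ax":0,"ay":0,"az":0}]'
python3 -m handwheel '[{"x":0,"y":0.004,"z":0,"ax":0,"ay":0,"az":0},{"x":0,"y":0.003,"z":0,"ax":0,"ay":0,"az":0},{"x":0,"y":0,"z":0,"ax":0,"ay":0,"az":0},{"x":0,"y":0,"z":0,"ax":0,"ay":0,"az":0},{"x":0,"y":0,"z":0,"ax":0,"ay":0,"az":0},{"x":0,"y":0,"z":0,"ax":0,"ay":0,"az":0},{"x":0,"y":0,"z":0,"ax":0,"ay":0,"az":0},{"x":0,"y":0,"z":0,"ax":0,"ay":0,"az":0}]'
```

```text
clock: 11.5
position: [579.7, 95.6, 49.1]
ee_rot: [-0.707, 0.708, 0.0, -0.001]
contact_force: [-4.4, -3.6, 7.6]
gripper_width: 29.1
grasp_force: 60.8
clock: 12.3
position: [579.7, 96.8, 49.1]
ee_rot: [-0.707, 0.708, 0.0, -0.002]
contact_force: [-4.7, -4.4, 7.5]
gripper_width: 29.1
grasp_force: 60.8
```

```bash
python3 -m handwheel '[{"x":0,"y":0.004,"z":0.002,"ax":0,"ay":0,"az":0},{"x":0,"y":0.004,"z":0,"ax":0,"ay":0,"az":0},{"x":0,"y":0,"z":0,"ax":0,"ay":0,"az":0},{"x":0,"y":0,"z":0,"ax":0,"ay":0,"az":0},{"x":0,"y":0,"z":0,"ax":0,"ay":0,"az":0},{"x":0,"y":0,"z":0,"ax":0,"ay":0,"az":0},{"x":0,"y":0,"z":0,"ax":0,"ay":0,"az":0},{"x":0,"y":0,"z":0,"ax":0,"ay":0,"az":0}]'
python3 -m handwheel '[{"x":0,"y":0.004,"z":0,"ax":0,"ay":0,"az":0},{"x":0.002,"y":0,"z":0,"ax":0,"ay":0,"az":0},{"x":0,"y":0,"z":0,"ax":0,"ay":0,"az":0},{"x":0,"y":0,"z":0,"ax":0,"ay":0,"az":0},{"x":0,"y":0,"z":0,"ax":0,"ay":0,"az":0},{"x":0,"y":0,"z":0,"ax":0,"ay":0,"az":0},{"x":0,"y":0,"z":0,"ax":0,"ay":0,"az":0},{"x":0,"y":0,"z":0,"ax":0,"ay":0,"az":0}]'
```

```text
clock: 13.1
position: [579.6, 98.6, 49.2]
ee_rot: [-0.707, 0.708, 0.0, -0.002]
contact_force: [-4.2, -3.0, 5.3]
gripper_width: 28.8
grasp_force: 60.6
clock: 13.9
position: [579.7, 99.4, 49.2]
ee_rot: [-0.707, 0.708, 0.001, -0.002]
contact_force: [-5.0, -3.4, 7.1]
gripper_width: 29.2
grasp_force: 60.8
```

```bash
python3 -m handwheel '[{"x":0,"y":0.004,"z":0,"ax":0,"ay":0,"az":0},{"x":0,"y":0.004,"z":0,"ax":0,"ay":0,"az":0},{"x":0,"y":0,"z":0,"ax":0,"ay":0,"az":0},{"x":0,"y":0,"z":0,"ax":0,"ay":0,"az":0},{"x":0,"y":0,"z":0,"ax":0,"ay":0,"az":0},{"x":0,"y":0,"z":0,"ax":0,"ay":0,"az":0},{"x":0,"y":0,"z":0,"ax":0,"ay":0,"az":0},{"x":0,"y":0,"z":0,"ax":0,"ay":0,"az":0}]'
python3 - <<'E'
from h import *
im,p=snap('wrist','w5');s=arm.read_state();print(s['position'],s['contact_force'],s['wrist_torque'])
a=im[150:420,60:420];cv2.imwrite('pics/w5b.png',cv2.resize(a[:,:,::-1],(800,600)))
E
```

```text
clock: 14.7
position: [579.7, 99.9, 49.2]
ee_rot: [-0.707, 0.708, 0.0, -0.003]
contact_force: [-4.7, -6.8, 6.9]
gripper_width: 28.8
grasp_force: 60.7
[579.66414199  99.97052014  49.25195729] [-4.28642717 -7.1704272   6.2593251 ] [-1.97005421  0.77691949 -0.14276421]
```

View pics/w5b.png

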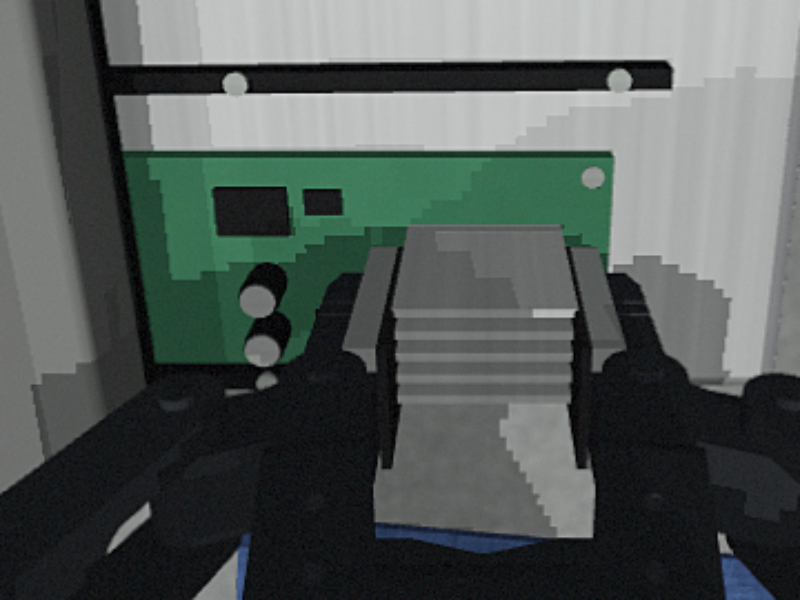

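The board lies flat in lane 0, with its left edge against the rib (250,365) and its contact edge under the bar. I'll give it a final small push, release and rise.

```bash
python3 -m handwheel '[{"x":0.004,"y":0.004,"z":0,"ax":0,"ay":0,"az":0},{"x":0.003,"y":0.003,"z":0,"ax":0,"ay":0,"az":0},{"x":0,"y":0,"z":0,"ax":0,"ay":0,"az":0},{"x":0,"y":0,"z":0,"ax":0,"ay":0,"az":0},{"x":0,"y":0,"z":0,"ax":0,"ay":0,"az":0},{"x":0,"y":0,"z":0,"ax":0,"ay":0,"az":0},{"x":0,"y":0,"z":0,"ax":0,"ay":0,"az":0},{"x":0,"y":0,"z":0,"ax":0,"ay":0,"az":0}]'
python3 -m handwheel '[{"x":0,"y":0,"z":0,"ax":0,"ay":0,"az":0},{"x":0,"y":0,"z":0,"ax":0,"ay":0,"az":0},{"x":0,"y":0,"z":0,"ax":0,"ay":0,"az":0},{"x":0,"y":0,"z":0,"ax":0,"ay":0,"az":0},{"x":0,"y":0,"z":0.02,"ax":0,"ay":0,"az":0},{"x":0,"y":0,"z":0.05,"ax":0,"ay":0,"az":0},{"x":0,"y":0,"z":0.1,"ax":0,"ay":0,"az":0},{"x":0,"y":0,"z":0.1,"ax":0,"ay":0,"az":0}]' -0.05
python3 - <<'E'
from h import *
im,p=snap('top','t2');s=arm.read_state();print(s['position'],s['ee_rot'])
for b in boards(im,p,6,150,(160,160,260,265)): print('board hs',b[0],'yaw %.1f'%b[1],np.array(b[2]),b[3])
E
```

```text
clock: 15.55
position: [579.7, 100.0, 49.4]
ee_rot: [-0.707, 0.708, 0.001, -0.004]
contact_force: [-6.9, -9.8, 10.1]
gripper_width: 29.0
grasp_force: 61.1
clock: 16.35
position: [582.6, 103.9, 104.5]
ee_rot: [0.707, -0.707, 0.0, -0.0]
contact_force: [1.2, 0.4, -0.5]
gripper_width: 40.9
grasp_force: 0.0
[585.04427062 104.5618296  108.59990364] [ 0.70766786 -0.70653475  0.00195901 -0.0033177 ]
board hs [448.28399277 370.02748752] yaw 1.3 [ 42.87238693 101.58752441] 6
```

```bash
python3 -m handwheel '[{"x":-0.008,"y":0.157,"z":0.03,"ax":0,"ay":0,"az":-0.0155},{"x":-0.008,"y":0.157,"z":0.03,"ax":0,"ay":0,"az":-0.0155},{"x":-0.008,"y":0.157,"z":0,"ax":0,"ay":0,"az":-0.0155},{"x":-0.008,"y":0.157,"z":0,"ax":0,"ay":0,"az":-0.0155},{"x":-0.008,"y":0.157,"z":0,"ax":0,"ay":0,"az":-0.0155},{"x":-0.008,"y":0.157,"z":0,"ax":0,"ay":0,"az":-0.0155},{"x":-0.008,"y":0.157,"z":-0.05,"ax":0,"ay":0,"az":-0.0155},{"x":-0.008,"y":0.157,"z":-0.05,"ax":0,"ay":0,"az":-0.0155}]'
cat >> h.py <<'E'
def look(f,zt,amin=2000,roi=None,n='wrist'):
    im,p=snap(n,f); s=arm.read_state(); q=R.from_quat(s['ee_rot']).as_matrix(); t=(np.degrees(np.arctan2(q[1,1],q[0,1]))+90)%180-90
    print('tcp',s['position'].round(1),'closeline %.2f'%t,'F',s['contact_force'].round(1),'t',round(s['clock'],1))
    for b in boards(im,p,zt,amin,roi): print(' hs',b[0].round(1),'yaw %.2f'%b[1],np.array(b[2]).round(1),b[3],'d',(b[0]-s['position'][:2]).round(1))
E
python3 -c "
from h import *
look('w6',6)"
```

```text
clock: 17.2
position: [569.9, 356.7, 96.4]
ee_rot: [-0.635, 0.773, 0.0, 0.001]
contact_force: [-0.7, 0.4, 0.2]
gripper_width: 41.0
grasp_force: 0.0
tcp [569.1 360.7  93.9] closeline -11.02 F [ 1.1  2.7 -2.2] t 17.2
 hs [571.8 353.8] yaw -11.11 [ 46.2 104.8] 461 d [ 2.7 -6.9]
 hs [449.9 369.2] yaw 0.91 [ 47. 105.] 473 d [-119.2    8.5]
 hs [428.8 283.7] yaw -9.82 [ 46.  105.4] 691 d [-140.3  -77. ]
```

```bash
python3 -m handwheel '[{"x":0.007,"y":-0.016,"z":-0.05,"ax":0,"ay":0,"az":0},{"x":0.007,"y":-0.016,"z":-0.1,"ax":0,"ay":0,"az":0},{"x":0,"y":0,"z":-0.1,"ax":0,"ay":0,"az":0},{"x":0,"y":0,"z":-0.1,"ax":0,"ay":0,"az":0},{"x":0,"y":0,"z":-0.045,"ax":0,"ay":0,"az":0},{"x":0,"y":0,"z":-0.02,"ax":0,"ay":0,"az":0},{"x":0,"y":0,"z":0,"ax":0,"ay":0,"az":0},{"x":0,"y":0,"z":0,"ax":0,"ay":0,"az":0}]'
python3 -c "
from bench import arm;print(arm.read_state()['position'])"
```

```text
clock: 18.05
position: [573.2, 348.8, 13.4]
ee_rot: [-0.635, 0.772, -0.0, 0.001]
contact_force: [-0.0, 1.0, 0.8]
gripper_width: 40.6
grasp_force: 0.0
[573.19262373 348.82676021  13.42417386]
```

```bash
python3 -m handwheel '[{"x":-0.006,"y":0.028,"z":-0.012,"ax":0,"ay":0,"az":0},{"x":0,"y":0,"z":0,"ax":0,"ay":0,"az":0},{"x":0,"y":0,"z":0,"ax":0,"ay":0,"az":0},{"x":0,"y":0,"z":0,"ax":0,"ay":0,"az":0},{"x":0,"y":0,"z":0,"ax":0,"ay":0,"az":0},{"x":0,"y":0,"z":0,"ax":0,"ay":0,"az":0},{"x":0,"y":0,"z":0,"ax":0,"ay":0,"az":0},{"x":0,"y":0,"z":0,"ax":0,"ay":0,"az":0}]'
python3 -m handwheel '[{"x":0,"y":0,"z":0,"ax":0,"ay":0,"az":0},{"x":0,"y":0,"z":0,"ax":0,"ay":0,"az":0},{"x":0,"y":0,"z":0,"ax":0,"ay":0,"az":0},{"x":0,"y":0,"z":0,"ax":0,"ay":0,"az":0},{"x":0,"y":0,"z":0,"ax":0,"ay":0,"az":0},{"x":0,"y":0,"z":0,"ax":0,"ay":0,"az":0},{"x":0,"y":0,"z":0,"ax":0,"ay":0,"az":0},{"x":0,"y":0,"z":0,"ax":0,"ay":0,"az":0}]' -1
python3 -m handwheel '[{"x":0,"y":0,"z":0.05,"ax":0,"ay":0,"az":0},{"x":0,"y":0,"z":0.1,"ax":0,"ay":0,"az":0},{"x":0,"y":0,"z":0.1,"ax":0,"ay":0,"az":0},{"x":0,"y":0,"z":0.1,"ax":0,"ay":0,"az":0},{"x":0,"y":0,"z":0.1,"ax":0,"ay":0,"az":0},{"x":0,"y":0,"z":0.1,"ax":0,"ay":0,"az":0},{"x":0,"y":0,"z":0.1,"ax":0,"ay":0,"az":0},{"x":0,"y":0,"z":0.05,"ax":0,"ay":0,"az":0}]'
python3 -m handwheel '[{"x":-0.01,"y":-0.2,"z":0,"ax":0,"ay":0,"az":0.0153},{"x":-0.01,"y":-0.2,"z":0,"ax":0,"ay":0,"az":0.0153},{"x":-0.01,"y":-0.2,"z":0,"ax":0,"ay":0,"az":0.0153},{"x":-0.01,"y":-0.2,"z":0,"ax":0,"ay":0,"az":0.0153},{"x":-0.01,"y":-0.2,"z":0,"ax":0,"ay":0,"az":0.0153},{"x":-0.01,"y":-0.2,"z":0,"ax":0,"ay":0,"az":0.0153},{"x":-0.01,"y":-0.2,"z":0,"ax":0,"ay":0,"az":0.0153},{"x":-0.01,"y":-0.2,"z":0,"ax":0,"ay":0,"az":0.0153}]'
python3 -m handwheel '[{"x":0,"y":0,"z":0,"ax":0,"ay":0,"az":0},{"x":0,"y":0,"z":0,"ax":0,"ay":0,"az":0},{"x":0,"y":0,"z":0,"ax":0,"ay":0,"az":0},{"x":0,"y":0,"z":0,"ax":0,"ay":0,"az":0},{"x":0,"y":0,"z":0,"ax":0,"ay":0,"az":0},{"x":0,"y":0,"z":0,"ax":0,"ay":0,"az":0},{"x":0,"y":0,"z":0,"ax":0,"ay":0,"az":0},{"x":0,"y":0,"z":0,"ax":0,"ay":0,"az":0}]'
python3 -c "
from h import *
look('w7',145,1000)"
```

```text
clock: 18.85
position: [571.3, 354.1, 9.9]
ee_rot: [-0.635, 0.772, -0.0, -0.0]
contact_force: [-0.2, 0.3, 0.1]
gripper_width: 40.7
grasp_force: 0.0
clock: 19.65
position: [571.5, 354.3, 10.1]
ee_rot: [-0.635, 0.772, -0.0, 0.0]
contact_force: [0.4, 0.6, 3.2]
gripper_width: 29.2
grasp_force: 60.6
clock: 20.45
position: [571.7, 354.3, 152.0]
ee_rot: [-0.635, 0.772, 0.0, 0.001]
contact_force: [0.2, -0.1, -1.5]
gripper_width: 28.7
grasp_force: 60.4
clock: 21.25
position: [554.4, 32.4, 149.5]
ee_rot: [-0.707, 0.708, 0.0, -0.001]
contact_force: [0.7, -0.3, -0.8]
gripper_width: 28.6
grasp_force: 60.2
clock: 22.05
position: [555.3, 34.4, 149.9]
ee_rot: [-0.706, 0.708, 0.0, -0.0]
contact_force: [0.0, -0.3, -1.6]
gripper_width: 29.1
grasp_force: 60.2
tcp [555.3  34.3 149.9] closeline -0.12 F [ 0.1  0.5 -1.5] t 22.1
 hs [556.2  16.9] yaw 15.36 [ 53.3 119.9] 965 d [  0.9 -17.3]
```

```bash
python3 -m handwheel '[{"x":0,"y":-0.015,"z":-0.08,"ax":0,"ay":0,"az":0.0013},{"x":0,"y":0,"z":-0.08,"ax":0,"ay":0,"az":0},{"x":0,"y":0,"z":-0.08,"ax":0,"ay":0,"az":0},{"x":0,"y":0,"z":-0.08,"ax":0,"ay":0,"az":0},{"x":0,"y":0,"z":-0.08,"ax":0,"ay":0,"az":0},{"x":0,"y":0,"z":-0.05,"ax":0,"ay":0,"az":0},{"x":0,"y":0,"z":-0.035,"ax":0,"ay":0,"az":0},{"x":0,"y":0,"z":0,"ax":0,"ay":0,"az":0}]'
python3 -m handwheel '[{"x":0.02,"y":0,"z":0,"ax":0,"ay":0,"az":0},{"x":0.02,"y":0,"z":0,"ax":0,"ay":0,"az":0},{"x":0.02,"y":0,"z":0,"ax":0,"ay":0,"az":0},{"x":0.02,"y":0,"z":0,"ax":0,"ay":0,"az":0},{"x":0.015,"y":0,"z":0,"ax":0,"ay":0,"az":0},{"x":0,"y":0,"z":-0.01,"ax":0,"ay":0,"az":0},{"x":0,"y":0,"z":-0.005,"ax":0,"ay":0,"az":0},{"x":0,"y":0,"z":0,"ax":0,"ay":0,"az":0}]'
python3 -m handwheel '[{"x":0,"y":0,"z":-0.003,"ax":0,"ay":0,"az":0},{"x":0,"y":0,"z":0,"ax":0,"ay":0,"az":0},{"x":0.004,"y":0,"z":0,"ax":0,"ay":0,"az":0},{"x":0.004,"y":0,"z":0,"ax":0,"ay":0,"az":0},{"x":0.004,"y":0,"z":0,"ax":0,"ay":0,"az":0},{"x":0,"y":0,"z":0,"ax":0,"ay":0,"az":0},{"x":0,"y":0,"z":0,"ax":0,"ay":0,"az":0},{"x":0,"y":0,"z":0,"ax":0,"ay":0,"az":0}]'
```

```text
clock: 22.9
position: [555.0, 31.0, 52.2]
ee_rot: [-0.707, 0.707, 0.0, -0.001]
contact_force: [0.5, 0.1, -1.5]
gripper_width: 29.0
grasp_force: 60.3
clock: 23.7
position: [573.9, 31.0, 49.5]
ee_rot: [-0.707, 0.707, 0.0, -0.0]
contact_force: [0.8, 0.1, -1.8]
gripper_width: 28.6
grasp_force: 60.3
clock: 24.5
position: [576.7, 31.1, 49.3]
ee_rot: [-0.707, 0.707, 0.0, -0.0]
contact_force: [-0.4, 0.4, -1.4]
gripper_width: 28.9
grasp_force: 60.3
```

```bash
python3 -m handwheel '[{"x":0.005,"y":0,"z":-0.003,"ax":0,"ay":0,"az":0},{"x":0.005,"y":0,"z":-0.002,"ax":0,"ay":0,"az":0},{"x":0.005,"y":0,"z":0,"ax":0,"ay":0,"az":0},{"x":0,"y":0.005,"z":0,"ax":0,"ay":0,"az":0},{"x":0,"y":0.005,"z":0,"ax":0,"ay":0,"az":0},{"x":0,"y":0,"z":0,"ax":0,"ay":0,"az":0},{"x":0,"y":0,"z":0,"ax":0,"ay":0,"az":0},{"x":0,"y":0,"z":0,"ax":0,"ay":0,"az":0}]'
python3 -m handwheel '[{"x":0.003,"y":0.005,"z":0,"ax":0,"ay":0,"az":0},{"x":0.002,"y":0.005,"z":0,"ax":0,"ay":0,"az":0},{"x":0,"y":0,"z":0,"ax":0,"ay":0,"az":0},{"x":0,"y":0,"z":0,"ax":0,"ay":0,"az":0},{"x":0,"y":0,"z":0,"ax":0,"ay":0,"az":0},{"x":0,"y":0,"z":0,"ax":0,"ay":0,"az":0},{"x":0,"y":0,"z":0,"ax":0,"ay":0,"az":0},{"x":0,"y":0,"z":0,"ax":0,"ay":0,"az":0}]'
```

```text
clock: 25.3
position: [579.7, 33.2, 48.3]
ee_rot: [-0.707, 0.707, 0.0, -0.0]
contact_force: [-0.6, -0.5, -0.9]
gripper_width: 29.3
grasp_force: 60.3
clock: 26.1
position: [580.1, 34.0, 48.3]
ee_rot: [-0.707, 0.707, 0.0, -0.001]
contact_force: [0.4, -5.4, 0.8]
gripper_width: 29.0
grasp_force: 60.4
```

```bash
python3 -m handwheel '[{"x":0.004,"y":0,"z":-0.002,"ax":0,"ay":0,"az":0},{"x":0.004,"y":0,"z":0,"ax":0,"ay":0,"az":0},{"x":0.004,"y":0,"z":0,"ax":0,"ay":0,"az":0},{"x":0,"y":0,"z":0,"ax":0,"ay":0,"az":0},{"x":0,"y":0,"z":0,"ax":0,"ay":0,"az":0},{"x":0,"y":0,"z":0,"ax":0,"ay":0,"az":0},{"x":0,"y":0,"z":0,"ax":0,"ay":0,"az":0},{"x":0,"y":0,"z":0,"ax":0,"ay":0,"az":0}]'
python3 -m handwheel '[{"x":0.003,"y":0.003,"z":0,"ax":0,"ay":0,"az":0},{"x":0,"y":0.003,"z":0,"ax":0,"ay":0,"az":0},{"x":0,"y":0,"z":0,"ax":0,"ay":0,"az":0},{"x":0,"y":0,"z":0,"ax":0,"ay":0,"az":0},{"x":0,"y":0,"z":0,"ax":0,"ay":0,"az":0},{"x":0,"y":0,"z":0,"ax":0,"ay":0,"az":0},{"x":0,"y":0,"z":0,"ax":0,"ay":0,"az":0},{"x":0,"y":0,"z":0,"ax":0,"ay":0,"az":0}]'
```

```text
clock: 26.9
position: [580.2, 33.9, 48.3]
ee_rot: [-0.707, 0.707, 0.001, -0.003]
contact_force: [-7.7, -3.4, 7.5]
gripper_width: 29.3
grasp_force: 61.3
clock: 27.7
position: [580.2, 34.0, 48.4]
ee_rot: [-0.707, 0.707, 0.001, -0.004]
contact_force: [-8.7, -7.7, 8.3]
gripper_width: 29.0
grasp_force: 61.4
```

```bash
python3 -m handwheel '[{"x":0,"y":0,"z":0,"ax":0,"ay":0,"az":0},{"x":0,"y":0,"z":0,"ax":0,"ay":0,"az":0},{"x":0,"y":0,"z":0,"ax":0,"ay":0,"az":0},{"x":0,"y":0,"z":0,"ax":0,"ay":0,"az":0},{"x":0,"y":0,"z":0.02,"ax":0,"ay":0,"az":0},{"x":0,"y":0,"z":0.05,"ax":0,"ay":0,"az":0},{"x":0,"y":0,"z":0.1,"ax":0,"ay":0,"az":0},{"x":0,"y":0,"z":0.1,"ax":0,"ay":0,"az":0}]' -0.05
python3 -m handwheel '[{"x":-0.096,"y":0.155,"z":0.06,"ax":0,"ay":0,"az":-0.0136},{"x":-0.096,"y":0.155,"z":0.06,"ax":0,"ay":0,"az":-0.0136},{"x":-0.096,"y":0.155,"z":0.02,"ax":0,"ay":0,"az":-0.0136},{"x":-0.096,"y":0.155,"z":0,"ax":0,"ay":0,"az":-0.0136},{"x":-0.096,"y":0.155,"z":0,"ax":0,"ay":0,"az":-0.0136},{"x":-0.096,"y":0.155,"z":-0.02,"ax":0,"ay":0,"az":-0.0136},{"x":-0.096,"y":0.155,"z":-0.06,"ax":0,"ay":0,"az":-0.0136},{"x":-0.096,"y":0.155,"z":-0.06,"ax":0,"ay":0,"az":-0.0136}]'
python3 -m handwheel '[{"x":0,"y":0,"z":0,"ax":0,"ay":0,"az":0},{"x":0,"y":0,"z":0,"ax":0,"ay":0,"az":0},{"x":0,"y":0,"z":0,"ax":0,"ay":0,"az":0},{"x":0,"y":0,"z":0,"ax":0,"ay":0,"az":0},{"x":0,"y":0,"z":0,"ax":0,"ay":0,"az":0},{"x":0,"y":0,"z":0,"ax":0,"ay":0,"az":0},{"x":0,"y":0,"z":0,"ax":0,"ay":0,"az":0},{"x":0,"y":0,"z":0,"ax":0,"ay":0,"az":0}]'
python3 -c "
from h import *
look('w8',6)"
```

```text
clock: 28.5
position: [583.8, 36.4, 103.0]
ee_rot: [-0.707, 0.707, -0.0, -0.0]
contact_force: [0.6, 0.6, 0.8]
gripper_width: 40.6
grasp_force: 0.0
clock: 29.3
position: [429.6, 286.1, 103.0]
ee_rot: [-0.644, 0.765, 0.0, 0.001]
contact_force: [0.8, 1.1, 0.3]
gripper_width: 40.1
grasp_force: 0.0
clock: 30.1
position: [430.3, 284.2, 101.9]
ee_rot: [-0.644, 0.765, 0.0, 0.0]
contact_force: [0.3, 0.1, 0.4]
gripper_width: 40.7
grasp_force: 0.0
tcp [430.2 284.2 101.9] closeline -9.82 F [0.4 0.4 0.8] t 30.1
 hs [430.7 368.5] yaw 0.81 [48.  67.7] 0 d [ 0.5 84.2]
 hs [428.2 283.4] yaw -9.83 [ 46.6 104.8] 460 d [-2.  -0.9]
```

```bash
python3 -m handwheel '[{"x":-0.0095,"y":0,"z":-0.1,"ax":0,"ay":0,"az":0},{"x":0,"y":0,"z":-0.1,"ax":0,"ay":0,"az":0},{"x":0,"y":0,"z":-0.1,"ax":0,"ay":0,"az":0},{"x":0,"y":0,"z":-0.1,"ax":0,"ay":0,"az":0},{"x":0,"y":0,"z":-0.04,"ax":0,"ay":0,"az":0},{"x":0,"y":0,"z":-0.018,"ax":0,"ay":0,"az":0},{"x":0,"y":0,"z":0,"ax":0,"ay":0,"az":0},{"x":0,"y":0,"z":0,"ax":0,"ay":0,"az":0}]'
python3 -m handwheel '[{"x":0,"y":0,"z":0,"ax":0,"ay":0,"az":0},{"x":0,"y":0,"z":0,"ax":0,"ay":0,"az":0},{"x":0,"y":0,"z":0,"ax":0,"ay":0,"az":0},{"x":0,"y":0,"z":0,"ax":0,"ay":0,"az":0},{"x":0,"y":0,"z":0,"ax":0,"ay":0,"az":0},{"x":0,"y":0,"z":0,"ax":0,"ay":0,"az":0},{"x":0,"y":0,"z":0,"ax":0,"ay":0,"az":0},{"x":0,"y":0,"z":0,"ax":0,"ay":0,"az":0}]' -1
python3 -m handwheel '[{"x":0,"y":0,"z":0.05,"ax":0,"ay":0,"az":0},{"x":0,"y":0,"z":0.1,"ax":0,"ay":0,"az":0},{"x":0,"y":0,"z":0.1,"ax":0,"ay":0,"az":0},{"x":0,"y":0,"z":0.1,"ax":0,"ay":0,"az":0},{"x":0,"y":0,"z":0.1,"ax":0,"ay":0,"az":0},{"x":0,"y":0,"z":0.1,"ax":0,"ay":0,"az":0},{"x":0,"y":0,"z":0.1,"ax":0,"ay":0,"az":0},{"x":0,"y":0,"z":0.05,"ax":0,"ay":0,"az":0}]'
python3 -m handwheel '[{"x":0.0795,"y":-0.198,"z":0,"ax":0,"ay":0,"az":0.0136},{"x":0.0795,"y":-0.198,"z":0,"ax":0,"ay":0,"az":0.0136},{"x":0.0795,"y":-0.198,"z":0,"ax":0,"ay":0,"az":0.0136},{"x":0.0795,"y":-0.198,"z":0,"ax":0,"ay":0,"az":0.0136},{"x":0.0795,"y":-0.198,"z":0,"ax":0,"ay":0,"az":0.0136},{"x":0.0795,"y":-0.198,"z":0,"ax":0,"ay":0,"az":0.0136},{"x":0.0795,"y":-0.198,"z":0,"ax":0,"ay":0,"az":0.0136},{"x":0.0795,"y":-0.198,"z":0,"ax":0,"ay":0,"az":0.0136}]'
python3 -m handwheel '[{"x":0,"y":0,"z":0,"ax":0,"ay":0,"az":0},{"x":0,"y":0,"z":0,"ax":0,"ay":0,"az":0},{"x":0,"y":0,"z":0,"ax":0,"ay":0,"az":0},{"x":0,"y":0,"z":0,"ax":0,"ay":0,"az":0},{"x":0,"y":0,"z":0,"ax":0,"ay":0,"az":0},{"x":0,"y":0,"z":0,"ax":0,"ay":0,"az":0},{"x":0,"y":0,"z":0,"ax":0,"ay":0,"az":0},{"x":0,"y":0,"z":0,"ax":0,"ay":0,"az":0}]'
python3 -c "
from h import *
look('w9',145,100000)"
```

```text
clock: 30.95
position: [428.7, 284.9, 11.1]
ee_rot: [-0.644, 0.765, 0.0, 0.001]
contact_force: [-0.6, -0.8, 1.0]
gripper_width: 40.4
grasp_force: 0.0
clock: 31.75
position: [428.8, 285.0, 11.4]
ee_rot: [-0.644, 0.765, 0.0, 0.001]
contact_force: [-1.4, -0.7, 5.9]
gripper_width: 28.9
grasp_force: 60.1
clock: 32.55
position: [428.5, 284.6, 152.2]
ee_rot: [-0.644, 0.765, 0.0, 0.001]
contact_force: [0.2, -0.1, -0.5]
gripper_width: 29.1
grasp_force: 59.4
clock: 33.35
position: [555.1, -34.2, 149.8]
ee_rot: [0.707, -0.707, -0.001, 0.001]
contact_force: [1.1, 1.4, -2.4]
gripper_width: 28.8
grasp_force: 59.5
clock: 34.15
position: [555.4, -32.2, 150.3]
ee_rot: [0.707, -0.707, -0.0, -0.0]
contact_force: [0.1, -0.0, -1.5]
gripper_width: 28.9
grasp_force: 59.5
tcp [555.4 -32.3 150.4] closeline 0.00 F [-0.6  1.2 -2.1] t 34.2
```

```bash
python3 -m handwheel '[{"x":0,"y":-0.005,"z":-0.08,"ax":0,"ay":0,"az":0},{"x":0,"y":0,"z":-0.08,"ax":0,"ay":0,"az":0},{"x":0,"y":0,"z":-0.08,"ax":0,"ay":0,"az":0},{"x":0,"y":0,"z":-0.08,"ax":0,"ay":0,"az":0},{"x":0,"y":0,"z":-0.08,"ax":0,"ay":0,"az":0},{"x":0,"y":0,"z":-0.05,"ax":0,"ay":0,"az":0},{"x":0,"y":0,"z":-0.035,"ax":0,"ay":0,"az":0},{"x":0,"y":0,"z":0,"ax":0,"ay":0,"az":0}]'
python3 -m handwheel '[{"x":0.02,"y":0,"z":0,"ax":0,"ay":0,"az":0},{"x":0.02,"y":0,"z":0,"ax":0,"ay":0,"az":0},{"x":0.02,"y":0,"z":0,"ax":0,"ay":0,"az":0},{"x":0.02,"y":0,"z":0,"ax":0,"ay":0,"az":0},{"x":0.02,"y":0,"z":0,"ax":0,"ay":0,"az":0},{"x":0,"y":0,"z":-0.01,"ax":0,"ay":0,"az":0},{"x":0,"y":0,"z":-0.005,"ax":0,"ay":0,"az":0},{"x":0,"y":0,"z":0,"ax":0,"ay":0,"az":0}]'
python3 -m handwheel '[{"x":0.004,"y":0,"z":-0.002,"ax":0,"ay":0,"az":0},{"x":0.005,"y":0,"z":0,"ax":0,"ay":0,"az":0},{"x":0.005,"y":0.003,"z":0,"ax":0,"ay":0,"az":0},{"x":0.004,"y":0.004,"z":0,"ax":0,"ay":0,"az":0},{"x":0,"y":0.004,"z":0,"ax":0,"ay":0,"az":0},{"x":0,"y":0,"z":0,"ax":0,"ay":0,"az":0},{"x":0,"y":0,"z":0,"ax":0,"ay":0,"az":0},{"x":0,"y":0,"z":0,"ax":0,"ay":0,"az":0}]'
```

```text
clock: 35.0
position: [555.0, -33.6, 52.6]
ee_rot: [-0.707, 0.707, 0.0, -0.001]
contact_force: [-0.6, -0.2, -1.6]
gripper_width: 29.2
grasp_force: 59.6
clock: 35.8
position: [575.0, -33.5, 49.9]
ee_rot: [-0.707, 0.707, 0.0, -0.0]
contact_force: [0.1, -0.6, -1.0]
gripper_width: 28.9
grasp_force: 59.6
clock: 36.6
position: [579.0, -31.3, 49.9]
ee_rot: [-0.707, 0.707, -0.0, -0.0]
contact_force: [-1.1, 0.1, -1.5]
gripper_width: 28.7
grasp_force: 59.6
```

```bash
python3 -m handwheel '[{"x":0.003,"y":0.003,"z":-0.004,"ax":0,"ay":0,"az":0},{"x":0.004,"y":0.003,"z":0,"ax":0,"ay":0,"az":0},{"x":0,"y":0.004,"z":0,"ax":0,"ay":0,"az":0},{"x":0,"y":0,"z":0,"ax":0,"ay":0,"az":0},{"x":0,"y":0,"z":0,"ax":0,"ay":0,"az":0},{"x":0,"y":0,"z":0,"ax":0,"ay":0,"az":0},{"x":0,"y":0,"z":0,"ax":0,"ay":0,"az":0},{"x":0,"y":0,"z":0,"ax":0,"ay":0,"az":0}]'
python3 -m handwheel '[{"x":0.004,"y":0.003,"z":-0.002,"ax":0,"ay":0,"az":0},{"x":0.003,"y":0.003,"z":0,"ax":0,"ay":0,"az":0},{"x":0,"y":0,"z":0,"ax":0,"ay":0,"az":0},{"x":0,"y":0,"z":0,"ax":0,"ay":0,"az":0},{"x":0,"y":0,"z":0,"ax":0,"ay":0,"az":0},{"x":0,"y":0,"z":0,"ax":0,"ay":0,"az":0},{"x":0,"y":0,"z":0,"ax":0,"ay":0,"az":0},{"x":0,"y":0,"z":0,"ax":0,"ay":0,"az":0}]'
```

```text
clock: 37.4
position: [580.5, -29.5, 49.4]
ee_rot: [-0.707, 0.707, -0.0, 0.0]
contact_force: [-1.6, -2.7, 4.7]
gripper_width: 28.7
grasp_force: 60.2
clock: 38.2
position: [580.6, -29.1, 49.4]
ee_rot: [-0.707, 0.708, 0.0, -0.001]
contact_force: [-6.4, -6.0, 9.2]
gripper_width: 29.1
grasp_force: 61.0
```

```bash
python3 -m handwheel '[{"x":0,"y":0.004,"z":0.001,"ax":0,"ay":0,"az":0},{"x":0,"y":0.004,"z":0,"ax":0,"ay":0,"az":0},{"x":0,"y":0,"z":0,"ax":0,"ay":0,"az":0},{"x":0,"y":0,"z":0,"ax":0,"ay":0,"az":0},{"x":0,"y":0,"z":0,"ax":0,"ay":0,"az":0},{"x":0,"y":0,"z":0,"ax":0,"ay":0,"az":0},{"x":0,"y":0,"z":0,"ax":0,"ay":0,"az":0},{"x":0,"y":0,"z":0,"ax":0,"ay":0,"az":0}]'
python3 -m handwheel '[{"x":0.003,"y":0.003,"z":0,"ax":0,"ay":0,"az":0},{"x":0,"y":0.003,"z":0,"ax":0,"ay":0,"az":0},{"x":0,"y":0,"z":0,"ax":0,"ay":0,"az":0},{"x":0,"y":0,"z":0,"ax":0,"ay":0,"az":0},{"x":0,"y":0,"z":0,"ax":0,"ay":0,"az":0},{"x":0,"y":0,"z":0,"ax":0,"ay":0,"az":0},{"x":0,"y":0,"z":0,"ax":0,"ay":0,"az":0},{"x":0,"y":0,"z":0,"ax":0,"ay":0,"az":0}]'
```

```text
clock: 39.0
position: [580.6, -28.3, 49.5]
ee_rot: [-0.707, 0.707, 0.0, -0.002]
contact_force: [-4.4, -8.7, 8.4]
gripper_width: 29.2
grasp_force: 60.8
clock: 39.8
position: [580.6, -28.2, 49.6]
ee_rot: [-0.707, 0.708, 0.0, -0.003]
contact_force: [-5.4, -11.5, 9.5]
gripper_width: 28.6
grasp_force: 60.9
```

```bash
python3 -m handwheel '[{"x":0,"y":0,"z":0,"ax":0,"ay":0,"az":0},{"x":0,"y":0,"z":0,"ax":0,"ay":0,"az":0},{"x":0,"y":0,"z":0,"ax":0,"ay":0,"az":0},{"x":0,"y":0,"z":0,"ax":0,"ay":0,"az":0},{"x":0,"y":0,"z":0.02,"ax":0,"ay":0,"az":0},{"x":0,"y":0,"z":0.05,"ax":0,"ay":0,"az":0},{"x":0,"y":0,"z":0.1,"ax":0,"ay":0,"az":0},{"x":0,"y":0,"z":0.1,"ax":0,"ay":0,"az":0}]' -0.05
python3 -m handwheel '[{"x":-0.084,"y":0.21,"z":0.06,"ax":0,"ay":0,"az":0.001},{"x":-0.084,"y":0.21,"z":0.06,"ax":0,"ay":0,"az":0.001},{"x":-0.084,"y":0.22,"z":0.02,"ax":0,"ay":0,"az":0.001},{"x":-0.084,"y":0.22,"z":0,"ax":0,"ay":0,"az":0.001},{"x":-0.084,"y":0.22,"z":0,"ax":0,"ay":0,"az":0.001},{"x":-0.084,"y":0.22,"z":0,"ax":0,"ay":0,"az":0.001},{"x":-0.084,"y":0.22,"z":0,"ax":0,"ay":0,"az":0.001},{"x":-0.084,"y":0.22,"z":0,"ax":0,"ay":0,"az":0.001}]'
python3 -m handwheel '[{"x":0,"y":0.18,"z":-0.06,"ax":0,"ay":0,"az":0.001},{"x":0,"y":0.05,"z":-0.06,"ax":0,"ay":0,"az":0.001},{"x":0,"y":0,"z":-0.03,"ax":0,"ay":0,"az":0},{"x":0,"y":0,"z":0,"ax":0,"ay":0,"az":0},{"x":0,"y":0,"z":0,"ax":0,"ay":0,"az":0},{"x":0,"y":0,"z":0,"ax":0,"ay":0,"az":0},{"x":0,"y":0,"z":0,"ax":0,"ay":0,"az":0},{"x":0,"y":0,"z":0,"ax":0,"ay":0,"az":0}]'
python3 -c "
from h import *
look('w10',6)"
```

```text
clock: 40.6
position: [582.5, -25.2, 104.0]
ee_rot: [0.707, -0.707, 0.0, 0.0]
contact_force: [0.3, -0.1, 0.2]
gripper_width: 40.7
grasp_force: 0.0
clock: 41.4
position: [447.2, 324.8, 132.2]
ee_rot: [0.712, -0.703, -0.0, -0.001]
contact_force: [1.3, 0.5, 0.2]
gripper_width: 40.5
grasp_force: 0.0
clock: 42.2
position: [448.4, 368.4, 101.4]
ee_rot: [0.712, -0.702, -0.0, -0.0]
contact_force: [0.7, 0.2, -0.1]
gripper_width: 40.6
grasp_force: 0.0
tcp [448.3 368.5 101.3] closeline 0.85 F [ 0.8 -0.3  0.3] t 42.2
 hs [449.5 369.6] yaw 0.84 [ 46.1 104.9] 436 d [1.2 1.1]
```

```bash
python3 -m handwheel '[{"x":0.0055,"y":0.0075,"z":-0.1,"ax":0,"ay":0,"az":0},{"x":0,"y":0,"z":-0.1,"ax":0,"ay":0,"az":0},{"x":0,"y":0,"z":-0.1,"ax":0,"ay":0,"az":0},{"x":0,"y":0,"z":-0.1,"ax":0,"ay":0,"az":0},{"x":0,"y":0,"z":-0.036,"ax":0,"ay":0,"az":0},{"x":0,"y":0,"z":-0.018,"ax":0,"ay":0,"az":0},{"x":0,"y":0,"z":0,"ax":0,"ay":0,"az":0},{"x":0,"y":0,"z":0,"ax":0,"ay":0,"az":0}]'
python3 -m handwheel '[{"x":0,"y":0,"z":0,"ax":0,"ay":0,"az":0},{"x":0,"y":0,"z":0,"ax":0,"ay":0,"az":0},{"x":0,"y":0,"z":0,"ax":0,"ay":0,"az":0},{"x":0,"y":0,"z":0,"ax":0,"ay":0,"az":0},{"x":0,"y":0,"z":0,"ax":0,"ay":0,"az":0},{"x":0,"y":0,"z":0,"ax":0,"ay":0,"az":0},{"x":0,"y":0,"z":0,"ax":0,"ay":0,"az":0},{"x":0,"y":0,"z":0,"ax":0,"ay":0,"az":0}]' -1
python3 -m handwheel '[{"x":0,"y":0,"z":0.05,"ax":0,"ay":0,"az":0},{"x":0,"y":0,"z":0.1,"ax":0,"ay":0,"az":0},{"x":0,"y":0,"z":0.1,"ax":0,"ay":0,"az":0},{"x":0,"y":0,"z":0.1,"ax":0,"ay":0,"az":0},{"x":0,"y":0,"z":0.1,"ax":0,"ay":0,"az":0},{"x":0,"y":0,"z":0.1,"ax":0,"ay":0,"az":0},{"x":0,"y":0,"z":0.1,"ax":0,"ay":0,"az":0},{"x":0,"y":0,"z":0.05,"ax":0,"ay":0,"az":0}]'
python3 -m handwheel '[{"x":0.05,"y":-0.235,"z":0,"ax":0,"ay":0,"az":0},{"x":0.05,"y":-0.235,"z":0,"ax":0,"ay":0,"az":0},{"x":0.05,"y":-0.235,"z":0,"ax":0,"ay":0,"az":0},{"x":0.05,"y":-0.235,"z":0,"ax":0,"ay":0,"az":0},{"x":0.05,"y":-0.235,"z":0,"ax":0,"ay":0,"az":0},{"x":0.05,"y":-0.235,"z":0,"ax":0,"ay":0,"az":0},{"x":0.05,"y":-0.235,"z":0,"ax":0,"ay":0,"az":0},{"x":0.05,"y":-0.235,"z":0,"ax":0,"ay":0,"az":0}]'
python3 -m handwheel '[{"x":0.06,"y":-0.2,"z":0,"ax":0,"ay":0,"az":-0.0094},{"x":0.05,"y":-0.17,"z":0,"ax":0,"ay":0,"az":0},{"x":0.02,"y":-0.085,"z":0,"ax":0,"ay":0,"az":0},{"x":0,"y":0,"z":0,"ax":0,"ay":0,"az":0},{"x":0,"y":0,"z":0,"ax":0,"ay":0,"az":0},{"x":0,"y":0,"z":0,"ax":0,"ay":0,"az":0},{"x":0,"y":0,"z":0,"ax":0,"ay":0,"az":0},{"x":0,"y":0,"z":0,"ax":0,"ay":0,"az":0}]'
python3 -c "
from h import *
look('w11',145,100000)"
```

```text
clock: 43.05
position: [449.6, 370.8, 11.1]
ee_rot: [0.713, -0.702, -0.0, -0.001]
contact_force: [-0.2, -0.1, 0.3]
gripper_width: 40.6
grasp_force: 0.0
clock: 43.85
position: [449.7, 371.0, 11.3]
ee_rot: [0.713, -0.701, -0.0, -0.001]
contact_force: [-1.5, -0.3, 6.4]
gripper_width: 29.2
grasp_force: 60.4
clock: 44.65
position: [449.4, 370.5, 152.1]
ee_rot: [0.713, -0.702, -0.0, -0.001]
contact_force: [-0.1, 0.7, -1.6]
gripper_width: 29.0
grasp_force: 59.6
clock: 45.45
position: [528.6, -7.8, 149.8]
ee_rot: [0.713, -0.702, -0.0, 0.0]
contact_force: [0.9, 1.0, 0.4]
gripper_width: 29.0
grasp_force: 59.6
clock: 46.25
position: [555.1, -95.9, 150.2]
ee_rot: [0.708, -0.706, -0.0, -0.0]
contact_force: [0.8, 0.1, -0.7]
gripper_width: 28.7
grasp_force: 59.6
tcp [555.1 -96.  150.2] closeline 0.11 F [-0.2 -0.4 -1.5] t 46.3
```

```bash
python3 -m handwheel '[{"x":0,"y":-0.007,"z":-0.08,"ax":0,"ay":0,"az":-0.001},{"x":0,"y":0,"z":-0.08,"ax":0,"ay":0,"az":0},{"x":0,"y":0,"z":-0.08,"ax":0,"ay":0,"az":0},{"x":0,"y":0,"z":-0.08,"ax":0,"ay":0,"az":0},{"x":0,"y":0,"z":-0.08,"ax":0,"ay":0,"az":0},{"x":0,"y":0,"z":-0.05,"ax":0,"ay":0,"az":0},{"x":0,"y":0,"z":-0.035,"ax":0,"ay":0,"az":0},{"x":0,"y":0,"z":0,"ax":0,"ay":0,"az":0}]'
python3 -m handwheel '[{"x":0.02,"y":0,"z":0,"ax":0,"ay":0,"az":0},{"x":0.02,"y":0,"z":0,"ax":0,"ay":0,"az":0},{"x":0.02,"y":0,"z":0,"ax":0,"ay":0,"az":0},{"x":0.02,"y":0,"z":0,"ax":0,"ay":0,"az":0},{"x":0.02,"y":0,"z":0,"ax":0,"ay":0,"az":0},{"x":0,"y":0,"z":-0.01,"ax":0,"ay":0,"az":0},{"x":0,"y":0,"z":-0.007,"ax":0,"ay":0,"az":0},{"x":0,"y":0,"z":0,"ax":0,"ay":0,"az":0}]'
python3 -m handwheel '[{"x":0.004,"y":0,"z":-0.002,"ax":0,"ay":0,"az":0},{"x":0.005,"y":0,"z":0,"ax":0,"ay":0,"az":0},{"x":0.005,"y":0.003,"z":0,"ax":0,"ay":0,"az":0},{"x":0.004,"y":0.004,"z":0,"ax":0,"ay":0,"az":0},{"x":0,"y":0.004,"z":0,"ax":0,"ay":0,"az":0},{"x":0,"y":0,"z":0,"ax":0,"ay":0,"az":0},{"x":0,"y":0,"z":0,"ax":0,"ay":0,"az":0},{"x":0,"y":0,"z":0,"ax":0,"ay":0,"az":0}]'
python3 -m handwheel '[{"x":0.003,"y":0.003,"z":-0.003,"ax":0,"ay":0,"az":0},{"x":0.003,"y":0.003,"z":0,"ax":0,"ay":0,"az":0},{"x":0,"y":0.003,"z":0,"ax":0,"ay":0,"az":0},{"x":0,"y":0,"z":0,"ax":0,"ay":0,"az":0},{"x":0,"y":0,"z":0,"ax":0,"ay":0,"az":0},{"x":0,"y":0,"z":0,"ax":0,"ay":0,"az":0},{"x":0,"y":0,"z":0,"ax":0,"ay":0,"az":0},{"x":0,"y":0,"z":0,"ax":0,"ay":0,"az":0}]'
```

```text
clock: 47.1
position: [554.7, -98.0, 52.4]
ee_rot: [-0.707, 0.707, 0.001, -0.001]
contact_force: [-0.5, 0.2, -1.2]
gripper_width: 29.0
grasp_force: 59.6
clock: 47.9
position: [574.9, -98.2, 49.5]
ee_rot: [-0.707, 0.707, 0.0, -0.0]
contact_force: [0.1, 0.1, -0.7]
gripper_width: 29.2
grasp_force: 59.6
clock: 48.7
position: [579.0, -95.9, 49.4]
ee_rot: [-0.707, 0.707, -0.0, 0.0]
contact_force: [0.9, 0.1, 0.8]
gripper_width: 28.7
grasp_force: 59.7
clock: 49.5
position: [580.2, -94.5, 49.4]
ee_rot: [-0.707, 0.707, -0.0, 0.0]
contact_force: [-1.2, -1.3, 5.8]
gripper_width: 29.1
grasp_force: 60.4
```

```bash
python3 -m handwheel '[{"x":0.004,"y":0.004,"z":0,"ax":0,"ay":0,"az":0},{"x":0.004,"y":0.004,"z":0,"ax":0,"ay":0,"az":0},{"x":0,"y":0,"z":0,"ax":0,"ay":0,"az":0},{"x":0,"y":0,"z":0,"ax":0,"ay":0,"az":0},{"x":0,"y":0,"z":0,"ax":0,"ay":0,"az":0},{"x":0,"y":0,"z":0,"ax":0,"ay":0,"az":0},{"x":0,"y":0,"z":0,"ax":0,"ay":0,"az":0},{"x":0,"y":0,"z":0,"ax":0,"ay":0,"az":0}]'
python3 -m handwheel '[{"x":0.003,"y":0.004,"z":0,"ax":0,"ay":0,"az":0},{"x":0,"y":0.004,"z":0,"ax":0,"ay":0,"az":0},{"x":0,"y":0,"z":0,"ax":0,"ay":0,"az":0},{"x":0,"y":0,"z":0,"ax":0,"ay":0,"az":0},{"x":0,"y":0,"z":0,"ax":0,"ay":0,"az":0},{"x":0,"y":0,"z":0,"ax":0,"ay":0,"az":0},{"x":0,"y":0,"z":0,"ax":0,"ay":0,"az":0},{"x":0,"y":0,"z":0,"ax":0,"ay":0,"az":0}]'
```

```text
clock: 50.3
position: [581.0, -93.2, 49.3]
ee_rot: [-0.707, 0.708, 0.0, -0.001]
contact_force: [-3.6, -3.0, 6.8]
gripper_width: 29.1
grasp_force: 60.6
clock: 51.1
position: [581.0, -92.7, 49.4]
ee_rot: [-0.707, 0.708, 0.0, -0.001]
contact_force: [-3.5, -7.5, 7.3]
gripper_width: 28.6
grasp_force: 60.6
```

```bash
python3 -m handwheel '[{"x":0.004,"y":0.004,"z":0,"ax":0,"ay":0,"az":0},{"x":0.003,"y":0.003,"z":0,"ax":0,"ay":0,"az":0},{"x":0,"y":0,"z":0,"ax":0,"ay":0,"az":0},{"x":0,"y":0,"z":0,"ax":0,"ay":0,"az":0},{"x":0,"y":0,"z":0,"ax":0,"ay":0,"az":0},{"x":0,"y":0,"z":0,"ax":0,"ay":0,"az":0},{"x":0,"y":0,"z":0,"ax":0,"ay":0,"az":0},{"x":0,"y":0,"z":0,"ax":0,"ay":0,"az":0}]'
python3 -m handwheel '[{"x":0,"y":0,"z":0,"ax":0,"ay":0,"az":0},{"x":0,"y":0,"z":0,"ax":0,"ay":0,"az":0},{"x":0,"y":0,"z":0,"ax":0,"ay":0,"az":0},{"x":0,"y":0,"z":0,"ax":0,"ay":0,"az":0},{"x":0,"y":0,"z":0.02,"ax":0,"ay":0,"az":0},{"x":0,"y":0,"z":0.05,"ax":0,"ay":0,"az":0},{"x":0,"y":0,"z":0.1,"ax":0,"ay":0,"az":0},{"x":0,"y":0,"z":0.1,"ax":0,"ay":0,"az":0}]' -0.05
python3 -m handwheel '[{"x":-0.1,"y":0.2,"z":0.15,"ax":0,"ay":0,"az":0},{"x":-0.1,"y":0.2,"z":0.15,"ax":0,"ay":0,"az":0},{"x":-0.1,"y":0.2,"z":0.12,"ax":0,"ay":0,"az":0},{"x":0,"y":0.2,"z":0.08,"ax":0,"ay":0,"az":0},{"x":0,"y":0.1,"z":0,"ax":0,"ay":0,"az":0},{"x":0,"y":0,"z":0,"ax":0,"ay":0,"az":0},{"x":0,"y":0,"z":0,"ax":0,"ay":0,"az":0},{"x":0,"y":0,"z":0,"ax":0,"ay":0,"az":0}]' -1
python3 - <<'E'
from h import *
look('w12',44)
im,p=load('w12');cv2.imwrite('pics/w12b.png',cv2.resize(im[:,:,::-1],(800,600)))
E
```

```text
clock: 51.9
position: [581.0, -92.6, 49.5]
ee_rot: [-0.706, 0.708, 0.001, -0.003]
contact_force: [-7.5, -11.2, 9.4]
gripper_width: 29.0
grasp_force: 60.9
clock: 52.7
position: [583.6, -89.4, 103.8]
ee_rot: [-0.707, 0.707, -0.0, -0.0]
contact_force: [0.1, -0.2, -0.1]
gripper_width: 40.6
grasp_force: 0.0
clock: 53.5
position: [526.4, 83.3, 198.0]
ee_rot: [-0.706, 0.708, 0.0, -0.0]
contact_force: [0.3, 0.5, 0.2]
gripper_width: -0.5
grasp_force: 0.0
tcp [526.5  83.1 197.8] closeline -0.13 F [-0.   0.6 -1.2] t 53.5
 hs [574.3  98.2] yaw 0.68 [46.6 93.8] 0 d [47.8 15.1]
 hs [574.7  34.8] yaw 0.25 [46.  93.7] 0 d [ 48.2 -48.4]
 hs [575.2 -29.1] yaw -0.37 [45.9 94.1] 0 d [  48.7 -112.2]
```

View pics/w12b.png

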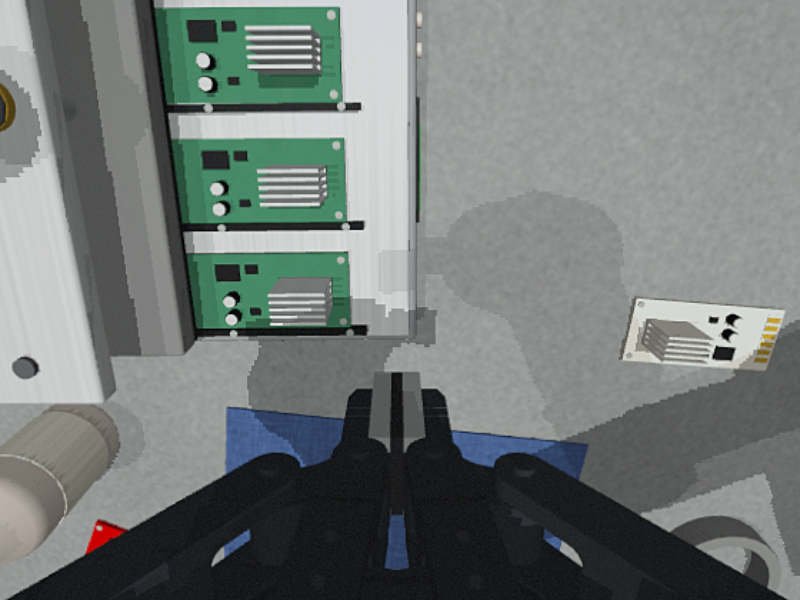

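Lanes 0–2 show boards flush with the left ribs, their back ends in line at x≈555. Next I'll look at lane 3 and the knob from further right.

```bash
python3 -m handwheel '[{"x":0.1,"y":-0.1,"z":0.15,"ax":0,"ay":0,"az":0},{"x":0.1,"y":-0.1,"z":0.15,"ax":0,"ay":0,"az":0},{"x":0.1,"y":-0.1,"z":0,"ax":0,"ay":0,"az":0},{"x":0.1,"y":-0.1,"z":0,"ax":0,"ay":0,"az":0},{"x":0,"y":0,"z":0,"ax":0,"ay":0,"az":0},{"x":0,"y":0,"z":0,"ax":0,"ay":0,"az":0},{"x":0,"y":0,"z":0,"ax":0,"ay":0,"az":0},{"x":0,"y":0,"z":0,"ax":0,"ay":0,"az":0}]'
python3 - <<'E'
from h import *
look('w13',44)
im,p=load('w13')
hsv=cv2.cvtColor(im,cv2.COLOR_RGB2HSV); m=cv2.inRange(hsv,(0,0,0),(180,255,75)); 
for c in cv2.findContours(m,cv2.RETR_EXTERNAL,cv2.CHAIN_APPROX_NONE)[0]:
    a=cv2.contourArea(c)
    if a>800:
        x,y,w,h=cv2.boundingRect(c);(u,v),r=cv2.minEnclosingCircle(c);print(x,y,w,h,a,(u,v,r),onz(p,u,v,175))
cv2.imwrite('pics/w13b.png',cv2.resize(im[:,:,::-1],(800,600)))
E
```

```text
clock: 54.35
position: [606.1, 4.4, 258.1]
ee_rot: [-0.707, 0.707, 0.0, -0.0]
contact_force: [0.7, -0.2, 0.6]
gripper_width: 0.1
grasp_force: 0.0
tcp [606.2   4.6 258.3] closeline -0.01 F [-0.   0.5 -0.4] t 54.4
 hs [572.5  34. ] yaw 0.00 [45.4 89.3] 0 d [-33.7  29.4]
 hs [573.1 -29.5] yaw 0.01 [45.6 89.1] 0 d [-33.1 -34.1]
 hs [573.6 -93.3] yaw 0.02 [46.  88.5] 0 d [-32.7 -97.9]
0 165 198 71 3871.0 (98.5, 199.0, 98.5457763671875) [721.43004156  -6.01023162 175.        ]
2 13 551 407 41739.0 (276.1794738769531, 304.1758728027344, 297.25244140625) [607.34129038  71.64925262 175.        ]
```

View pics/w13b.png

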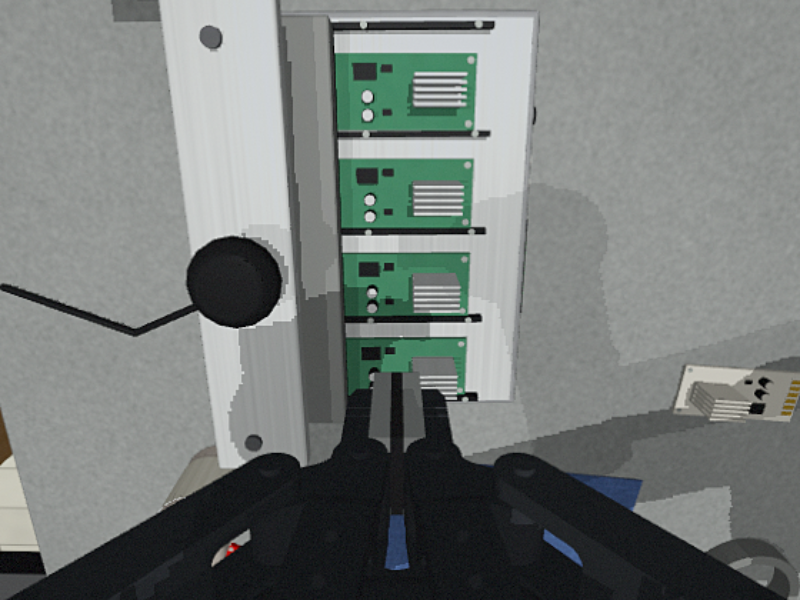

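All four boards sit flush in their lanes, and the knob is centred near (234,282) with its top at about (236,278).

```bash
python3 - <<'E'
from h import *
im,p=load('w13'); print(onz(p,235*.7,280*.7,173))
E
python3 -m handwheel '[{"x":0.095,"y":-0.012,"z":0,"ax":0,"ay":0,"az":0},{"x":0.095,"y":-0.012,"z":0,"ax":0,"ay":0,"az":0},{"x":0.095,"y":-0.012,"z":-0.05,"ax":0,"ay":0,"az":0},{"x":0.095,"y":-0.011,"z":-0.1,"ax":0,"ay":0,"az":0},{"x":0,"y":0,"z":-0.1,"ax":0,"ay":0,"az":0},{"x":0,"y":0,"z":-0.08,"ax":0,"ay":0,"az":0},{"x":0,"y":0,"z":0,"ax":0,"ay":0,"az":0},{"x":0,"y":0,"z":0,"ax":0,"ay":0,"az":0}]'
```

```text
[679.24131443  -7.40324843 173.        ]
clock: 55.2
position: [682.8, -4.9, 192.6]
ee_rot: [0.707, -0.707, 0.0, 0.0]
contact_force: [-0.8, -0.1, 0.3]
gripper_width: 0.1
grasp_force: 0.0
```

```bash
python3 -m handwheel '[{"x":-0.005,"y":0,"z":-0.04,"ax":0,"ay":0,"az":0},{"x":0,"y":0,"z":-0.04,"ax":0,"ay":0,"az":0},{"x":0,"y":0,"z":-0.02,"ax":0,"ay":0,"az":0},{"x":0,"y":0,"z":-0.02,"ax":0,"ay":0,"az":0},{"x":0,"y":0,"z":-0.02,"ax":0,"ay":0,"az":0},{"x":0,"y":0,"z":-0.02,"ax":0,"ay":0,"az":0},{"x":0,"y":0,"z":-0.01,"ax":0,"ay":0,"az":0},{"x":0,"y":0,"z":-0.01,"ax":0,"ay":0,"az":0}]'
python3 -m handwheel '[{"x":0,"y":0,"z":-0.015,"ax":0,"ay":0,"az":0},{"x":0,"y":0,"z":-0.01,"ax":0,"ay":0,"az":0},{"x":0,"y":0,"z":0,"ax":0,"ay":0,"az":0},{"x":0,"y":0,"z":0,"ax":0,"ay":0,"az":0},{"x":0,"y":0,"z":0,"ax":0,"ay":0,"az":0},{"x":0,"y":0,"z":0,"ax":0,"ay":0,"az":0},{"x":0,"y":0,"z":0,"ax":0,"ay":0,"az":0},{"x":0,"y":0,"z":0,"ax":0,"ay":0,"az":0}]'
```

```text
clock: 56.0
position: [681.8, -5.1, 159.0]
ee_rot: [0.707, -0.707, 0.001, -0.0]
contact_force: [-6.3, 3.3, 16.0]
gripper_width: 0.0
grasp_force: 7.9
clock: 56.8
position: [682.0, -5.1, 158.9]
ee_rot: [0.708, -0.707, 0.002, -0.001]
contact_force: [-10.4, 3.4, 25.2]
gripper_width: -0.1
grasp_force: 12.4
```

```bash
python3 -m handwheel '[{"x":0,"y":0,"z":0,"ax":0,"ay":0,"az":0},{"x":0,"y":0,"z":0,"ax":0,"ay":0,"az":0},{"x":0,"y":0,"z":0,"ax":0,"ay":0,"az":0},{"x":0,"y":0,"z":0,"ax":0,"ay":0,"az":0},{"x":0,"y":0,"z":0.02,"ax":0,"ay":0,"az":0},{"x":0,"y":0,"z":0.03,"ax":0,"ay":0,"az":0},{"x":0,"y":0,"z":0.04,"ax":0,"ay":0,"az":0},{"x":0,"y":0,"z":0.06,"ax":0,"ay":0,"az":0}]'
python3 -m handwheel '[{"x":0,"y":0,"z":0.1,"ax":0,"ay":0,"az":0},{"x":0,"y":0,"z":0.1,"ax":0,"ay":0,"az":0},{"x":0,"y":0,"z":0.05,"ax":0,"ay":0,"az":0},{"x":-0.15,"y":0,"z":0,"ax":0,"ay":0,"az":0},{"x":-0.15,"y":0,"z":0,"ax":0,"ay":0,"az":0},{"x":-0.1,"y":0,"z":0,"ax":0,"ay":0,"az":0},{"x":0,"y":0,"z":0,"ax":0,"ay":0,"az":0},{"x":0,"y":0,"z":0,"ax":0,"ay":0,"az":0}]' -0.05
python3 - <<'E'
from h import *
look('w14',44)
look('t14',44,100,None,'top')
im,p=load('t14');a=im[125:260,150:470];cv2.imwrite('pics/t14b.png',cv2.resize(a[:,:,::-1],(800,338),interpolation=cv2.INTER_CUBIC))
E
```

```text
clock: 57.6
position: [681.5, -5.2, 181.3]
ee_rot: [-0.707, 0.707, 0.0, -0.0]
contact_force: [-0.2, 0.1, -0.4]
gripper_width: -0.4
grasp_force: 0.0
clock: 58.4
position: [601.8, -5.3, 231.1]
ee_rot: [-0.707, 0.707, -0.0, 0.0]
contact_force: [0.3, -0.1, 0.7]
gripper_width: 40.5
grasp_force: 0.0
tcp [602.3  -5.3 230.9] closeline -0.05 F [0.  1.1 0.3] t 58.5
 hs [571.9  97.9] yaw -0.01 [46.3 89.6] 0 d [-30.4 103.2]
 hs [572.4  34.5] yaw -0.02 [46.4 89.4] 0 d [-29.8  39.7]
 hs [573.1 -29.3] yaw -0.02 [45.  89.4] 0 d [-29.1 -24.1]
 hs [573.8 -93.3] yaw -0.03 [45.6 88.8] 0 d [-28.5 -88. ]
tcp [602.4  -5.3 230.7] closeline -0.06 F [ 1.  -0.8 -0.4] t 58.5
 hs [275.9 743.1] yaw -174.35 [148.2 317.8] 3265 d [-326.5  748.3]
 hs [ 222.8 -697.3] yaw -5.73 [ 32.5 317.8] 0 d [-379.6 -692. ]
 hs [603.2 -34.3] yaw 89.65 [ 88.8 213.3] 0 d [  0.7 -29. ]
 hs [ 766.4 -264.4] yaw 90.01 [ 64.1 150.9] 535 d [ 164.  -259.1]
 hs [1069.8  290. ] yaw 94.92 [ 40.2 236.4] 186 d [467.3 295.3]
 hs [1130.8  205.7] yaw -83.70 [139.7 316.6] 523 d [528.4 211. ]
 hs [1224.7  453.1] yaw 178.33 [43.2 47.7] 60 d [622.3 458.4]
```

View pics/t14b.png

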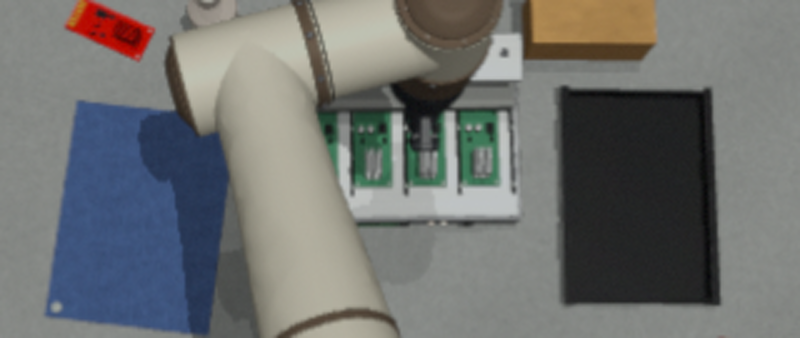

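All four boards are still seated after the test, and the tray at (640,195) in this crop is empty. Next I'll unload lane 3.

```bash
python3 -m handwheel '[{"x":-0.018,"y":-0.073,"z":-0.1,"ax":0,"ay":0,"az":0},{"x":-0.018,"y":-0.073,"z":-0.1,"ax":0,"ay":0,"az":0},{"x":-0.018,"y":-0.073,"z":-0.1,"ax":0,"ay":0,"az":0},{"x":-0.018,"y":-0.073,"z":-0.1,"ax":0,"ay":0,"az":0},{"x":-0.018,"y":-0.073,"z":-0.1,"ax":0,"ay":0,"az":0},{"x":-0.018,"y":-0.073,"z":-0.1,"ax":0,"ay":0,"az":0},{"x":0,"y":0,"z":0,"ax":0,"ay":0,"az":0},{"x":0,"y":0,"z":0,"ax":0,"ay":0,"az":0}]'
python3 -m handwheel '[{"x":0,"y":0,"z":-0.1,"ax":0,"ay":0,"az":0},{"x":0,"y":0,"z":-0.1,"ax":0,"ay":0,"az":0},{"x":0,"y":0,"z":-0.05,"ax":0,"ay":0,"az":0},{"x":0,"y":0,"z":-0.04,"ax":0,"ay":0,"az":0},{"x":0,"y":0,"z":0,"ax":0,"ay":0,"az":0},{"x":0,"y":0,"z":0,"ax":0,"ay":0,"az":0},{"x":0,"y":0,"z":0,"ax":0,"ay":0,"az":0},{"x":0,"y":0,"z":0,"ax":0,"ay":0,"az":0}]'
```

```text
clock: 59.3
position: [580.8, -93.2, 110.6]
ee_rot: [-0.707, 0.708, 0.0, -0.0]
contact_force: [0.9, -0.3, 0.5]
gripper_width: 40.4
grasp_force: 0.0
clock: 60.1
position: [580.6, -92.8, 53.9]
ee_rot: [-0.707, 0.707, -0.001, 0.001]
contact_force: [0.3, -0.6, 0.3]
gripper_width: 40.7
grasp_force: 0.0
```

```bash
python3 -m handwheel '[{"x":0,"y":0,"z":-0.015,"ax":0,"ay":0,"az":0},{"x":0,"y":0,"z":-0.005,"ax":0,"ay":0,"az":0},{"x":0,"y":0,"z":0,"ax":0,"ay":0,"az":0},{"x":0,"y":0,"z":0,"ax":0,"ay":0,"az":0},{"x":0,"y":0,"z":0,"ax":0,"ay":0,"az":0},{"x":0,"y":0,"z":0,"ax":0,"ay":0,"az":0},{"x":0,"y":0,"z":0,"ax":0,"ay":0,"az":0},{"x":0,"y":0,"z":0,"ax":0,"ay":0,"az":0}]'
python3 -m handwheel '[{"x":0,"y":0,"z":0,"ax":0,"ay":0,"az":0},{"x":0,"y":0,"z":0,"ax":0,"ay":0,"az":0},{"x":0,"y":0,"z":0,"ax":0,"ay":0,"az":0},{"x":0,"y":0,"z":0,"ax":0,"ay":0,"az":0},{"x":0,"y":0,"z":0,"ax":0,"ay":0,"az":0},{"x":0,"y":0,"z":0,"ax":0,"ay":0,"az":0},{"x":0,"y":0,"z":0.01,"ax":0,"ay":0,"az":0},{"x":0,"y":0,"z":0.007,"ax":0,"ay":0,"az":0}]' -1
python3 -m handwheel '[{"x":-0.03,"y":0,"z":0,"ax":0,"ay":0,"az":0},{"x":-0.05,"y":0,"z":0,"ax":0,"ay":0,"az":0},{"x":-0.05,"y":0,"z":0,"ax":0,"ay":0,"az":0},{"x":-0.02,"y":0,"z":0.03,"ax":0,"ay":0,"az":0},{"x":0,"y":0,"z":0.1,"ax":0,"ay":0,"az":0},{"x":0,"y":0,"z":0.15,"ax":0,"ay":0,"az":0},{"x":0,"y":0,"z":0.15,"ax":0,"ay":0,"az":0},{"x":0,"y":0,"z":0.05,"ax":0,"ay":0,"az":0}]'
python3 -m handwheel '[{"x":0.023,"y":-0.17,"z":0,"ax":0,"ay":0,"az":0},{"x":0.023,"y":-0.17,"z":0,"ax":0,"ay":0,"az":0},{"x":0.023,"y":-0.17,"z":0,"ax":0,"ay":0,"az":0},{"x":0.023,"y":-0.17,"z":0,"ax":0,"ay":0,"az":0},{"x":0.023,"y":-0.17,"z":0,"ax":0,"ay":0,"az":0},{"x":0.023,"y":-0.17,"z":0,"ax":0,"ay":0,"az":0},{"x":0.023,"y":-0.165,"z":-0.1,"ax":0,"ay":0,"az":0},{"x":0,"y":0,"z":-0.15,"ax":0,"ay":0,"az":0}]'
python3 -m handwheel '[{"x":0,"y":0,"z":-0.05,"ax":0,"ay":0,"az":0},{"x":0,"y":0,"z":0,"ax":0,"ay":0,"az":0},{"x":0,"y":0,"z":0,"ax":0,"ay":0,"az":0},{"x":0,"y":0,"z":0,"ax":0,"ay":0,"az":0},{"x":0,"y":0,"z":0,"ax":0,"ay":0,"az":0},{"x":0,"y":0,"z":0,"ax":0,"ay":0,"az":0},{"x":0,"y":0,"z":0,"ax":0,"ay":0,"az":0},{"x":0,"y":0,"z":0,"ax":0,"ay":0,"az":0}]'
python3 - <<'E'
from h import *
look('w15',80,100000)
im,p=load('w15');cv2.imwrite('pics/w15b.png',cv2.resize(im[:,:,::-1],(800,600)))
E
```

```text
clock: 60.9
position: [580.1, -92.9, 49.1]
ee_rot: [-0.707, 0.707, -0.0, 0.0]
contact_force: [-0.4, 0.4, 0.1]
gripper_width: 40.8
grasp_force: 0.0
clock: 61.7
position: [579.5, -92.9, 52.0]
ee_rot: [-0.707, 0.708, 0.001, -0.0]
contact_force: [-0.3, 0.3, -0.2]
gripper_width: 29.3
grasp_force: 60.0
clock: 62.5
position: [551.7, -92.9, 152.4]
ee_rot: [-0.707, 0.707, -0.003, 0.002]
contact_force: [0.2, -0.4, -0.9]
gripper_width: 28.6
grasp_force: 60.0
clock: 63.3
position: [583.3, -334.0, 99.0]
ee_rot: [-0.705, 0.709, -0.002, 0.001]
contact_force: [-0.6, 0.4, -1.8]
gripper_width: 28.8
grasp_force: 60.0
clock: 64.1
position: [582.4, -329.8, 88.8]
ee_rot: [-0.707, 0.707, -0.0, 0.0]
contact_force: [0.3, 0.5, -0.5]
gripper_width: 29.2
grasp_force: 60.0
tcp [ 582.3 -329.9   88.6] closeline -0.05 F [-1.   0.5 -0.6] t 64.2
```

View pics/w15b.png

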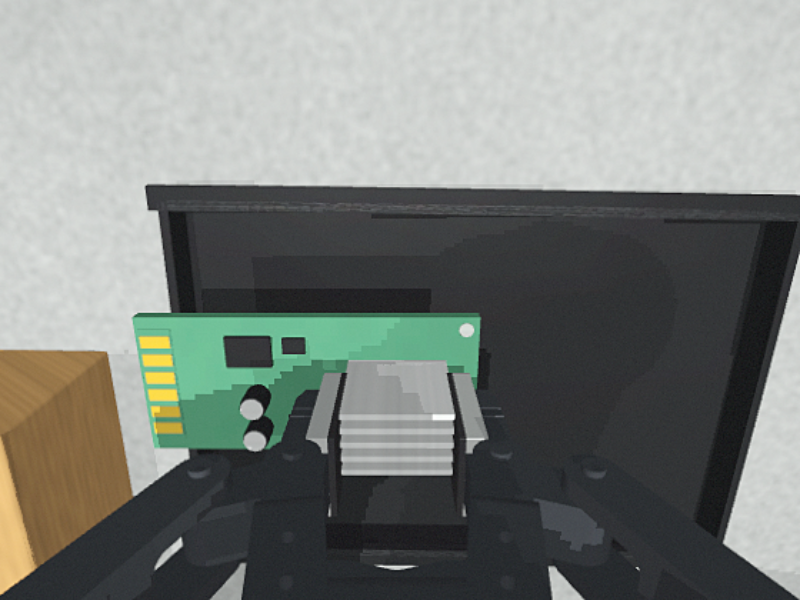

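The held board is over the tray. The right wall's outer top edge runs (148,185)–(800,197), and the inner floor corners are near (188,213) and (762,222).

Run:
```python
from h import *
im,p=load('w15')
for n,(u,v),z in [('outer FR',(148,186),22),('outer right mid',(540,192),22),('right wall inner top',(400,206),22),('floor FR',(188,213),4),('floor NR',(762,222),4),('near wall floor low',(700,540),4)]:
    print(n,onz(p,u*.7,v*.7,z)[:2].round(1))
```

```text
outer FR [ 680.4 -385.7]
outer right mid [ 526.2 -383.2]
right wall inner top [ 581.3 -377.7]
floor FR [ 673.  -372.1]
floor NR [ 422.4 -368.3]
near wall floor low [ 417.8 -194.5]
```

```bash
python3 -m handwheel '[{"x":0.01,"y":0,"z":-0.1,"ax":0,"ay":0,"az":0},{"x":0.005,"y":0,"z":-0.1,"ax":0,"ay":0,"az":0},{"x":0,"y":0,"z":-0.1,"ax":0,"ay":0,"az":0},{"x":0,"y":0,"z":-0.05,"ax":0,"ay":0,"az":0},{"x":0,"y":0,"z":-0.022,"ax":0,"ay":0,"az":0},{"x":0,"y":0,"z":0,"ax":0,"ay":0,"az":0},{"x":0,"y":0,"z":0,"ax":0,"ay":0,"az":0},{"x":0,"y":0,"z":0,"ax":0,"ay":0,"az":0}]'
```

```text
clock: 64.95
position: [585.9, -330.0, 14.9]
ee_rot: [-0.707, 0.707, -0.001, 0.0]
contact_force: [-0.4, 0.6, -0.9]
gripper_width: 28.9
grasp_force: 59.9
```

```bash
python3 -m handwheel '[{"x":0,"y":0,"z":-0.007,"ax":0,"ay":0,"az":0},{"x":0,"y":0,"z":0,"ax":0,"ay":0,"az":0},{"x":0,"y":0,"z":0,"ax":0,"ay":0,"az":0},{"x":0,"y":0,"z":0,"ax":0,"ay":0,"az":0},{"x":0,"y":0,"z":0,"ax":0,"ay":0,"az":0},{"x":0,"y":0,"z":0,"ax":0,"ay":0,"az":0},{"x":0,"y":0,"z":0,"ax":0,"ay":0,"az":0},{"x":0,"y":0,"z":0,"ax":0,"ay":0,"az":0}]'
python3 -m handwheel '[{"x":0,"y":0,"z":0,"ax":0,"ay":0,"az":0},{"x":0,"y":0,"z":0,"ax":0,"ay":0,"az":0},{"x":0,"y":0,"z":0,"ax":0,"ay":0,"az":0},{"x":0,"y":0,"z":0,"ax":0,"ay":0,"az":0},{"x":0,"y":0,"z":0.02,"ax":0,"ay":0,"az":0},{"x":0,"y":0,"z":0.1,"ax":0,"ay":0,"az":0},{"x":0,"y":0,"z":0.15,"ax":0,"ay":0,"az":0},{"x":0,"y":0,"z":0.15,"ax":0,"ay":0,"az":0}]' -0.05
python3 -m handwheel '[{"x":-0.004,"y":0.188,"z":0.1,"ax":0,"ay":0,"az":0},{"x":-0.004,"y":0.188,"z":0,"ax":0,"ay":0,"az":0},{"x":-0.004,"y":0.188,"z":0,"ax":0,"ay":0,"az":0},{"x":-0.004,"y":0.188,"z":0,"ax":0,"ay":0,"az":0},{"x":-0.004,"y":0.188,"z":0,"ax":0,"ay":0,"az":0},{"x":-0.004,"y":0.188,"z":0,"ax":0,"ay":0,"az":0},{"x":-0.004,"y":0.188,"z":0,"ax":0,"ay":0,"az":0},{"x":0,"y":0.188,"z":0,"ax":0,"ay":0,"az":0}]'
python3 -m handwheel '[{"x":0,"y":0,"z":0,"ax":0,"ay":0,"az":0},{"x":0,"y":0,"z":0,"ax":0,"ay":0,"az":0},{"x":0,"y":0,"z":0,"ax":0,"ay":0,"az":0},{"x":0,"y":0,"z":0,"ax":0,"ay":0,"az":0},{"x":0,"y":0,"z":0,"ax":0,"ay":0,"az":0},{"x":0,"y":0,"z":0,"ax":0,"ay":0,"az":0},{"x":0,"y":0,"z":0,"ax":0,"ay":0,"az":0},{"x":0,"y":0,"z":0,"ax":0,"ay":0,"az":0}]'
python3 -c "
from h import *
look('w16',44)"
```

```text
clock: 65.75
position: [585.9, -330.1, 13.3]
ee_rot: [-0.707, 0.707, -0.001, 0.0]
contact_force: [0.7, -0.5, 4.5]
gripper_width: 28.7
grasp_force: 60.6
clock: 66.55
position: [584.9, -329.8, 97.3]
ee_rot: [-0.707, 0.707, 0.001, -0.0]
contact_force: [0.7, -0.1, 0.4]
gripper_width: 40.7
grasp_force: 0.0
clock: 67.35
position: [579.5, -27.6, 117.1]
ee_rot: [-0.707, 0.707, -0.0, 0.0]
contact_force: [-0.3, 0.7, -0.9]
gripper_width: 40.3
grasp_force: 0.0
clock: 68.15
position: [579.7, -29.3, 116.6]
ee_rot: [-0.707, 0.708, 0.0, -0.0]
contact_force: [0.5, 0.1, -0.2]
gripper_width: 40.2
grasp_force: 0.0
tcp [579.7 -29.2 116.6] closeline -0.07 F [-0.9  0.3 -1.2] t 68.2
 hs [563.4  90.6] yaw -0.01 [35.4 71. ] 0 d [-16.3 119.8]
 hs [558.5  33.5] yaw 0.09 [47.8 61.3] 0 d [-21.2  62.8]
 hs [574.5 -29.9] yaw -0.02 [46.3 92.1] 0 d [-5.2 -0.7]
```

```bash
python3 -m handwheel '[{"x":0,"y":0,"z":-0.1,"ax":0,"ay":0,"az":0},{"x":0,"y":0,"z":-0.1,"ax":0,"ay":0,"az":0},{"x":0,"y":0,"z":-0.08,"ax":0,"ay":0,"az":0},{"x":0,"y":0,"z":-0.04,"ax":0,"ay":0,"az":0},{"x":0,"y":0,"z":-0.015,"ax":0,"ay":0,"az":0},{"x":0,"y":0,"z":0,"ax":0,"ay":0,"az":0},{"x":0,"y":0,"z":0,"ax":0,"ay":0,"az":0},{"x":0,"y":0,"z":0,"ax":0,"ay":0,"az":0}]'
python3 -m handwheel '[{"x":0,"y":0,"z":0,"ax":0,"ay":0,"az":0},{"x":0,"y":0,"z":0,"ax":0,"ay":0,"az":0},{"x":0,"y":0,"z":0,"ax":0,"ay":0,"az":0},{"x":0,"y":0,"z":0,"ax":0,"ay":0,"az":0},{"x":0,"y":0,"z":0,"ax":0,"ay":0,"az":0},{"x":0,"y":0,"z":0,"ax":0,"ay":0,"az":0},{"x":0,"y":0,"z":0.01,"ax":0,"ay":0,"az":0},{"x":0,"y":0,"z":0.007,"ax":0,"ay":0,"az":0}]' -1
python3 -m handwheel '[{"x":-0.03,"y":0,"z":0,"ax":0,"ay":0,"az":0},{"x":-0.05,"y":0,"z":0,"ax":0,"ay":0,"az":0},{"x":-0.05,"y":0,"z":0,"ax":0,"ay":0,"az":0},{"x":-0.02,"y":0,"z":0.03,"ax":0,"ay":0,"az":0},{"x":0,"y":0,"z":0.1,"ax":0,"ay":0,"az":0},{"x":0,"y":0,"z":0.15,"ax":0,"ay":0,"az":0},{"x":0,"y":0,"z":0.15,"ax":0,"ay":0,"az":0},{"x":0,"y":0,"z":0.05,"ax":0,"ay":0,"az":0}]'
python3 -m handwheel '[{"x":-0.0556,"y":-0.188,"z":0,"ax":0,"ay":0,"az":0},{"x":-0.0556,"y":-0.188,"z":0,"ax":0,"ay":0,"az":0},{"x":-0.0556,"y":-0.188,"z":0,"ax":0,"ay":0,"az":0},{"x":-0.0556,"y":-0.188,"z":0,"ax":0,"ay":0,"az":0},{"x":-0.0556,"y":-0.188,"z":0,"ax":0,"ay":0,"az":0},{"x":-0.0556,"y":-0.188,"z":0,"ax":0,"ay":0,"az":0},{"x":-0.0556,"y":-0.188,"z":0,"ax":0,"ay":0,"az":0},{"x":-0.0556,"y":-0.188,"z":0,"ax":0,"ay":0,"az":0}]'
python3 -m handwheel '[{"x":0,"y":0,"z":-0.1,"ax":0,"ay":0,"az":0},{"x":0,"y":0,"z":-0.15,"ax":0,"ay":0,"az":0},{"x":0,"y":0,"z":-0.05,"ax":0,"ay":0,"az":0},{"x":0,"y":0,"z":0,"ax":0,"ay":0,"az":0},{"x":0,"y":0,"z":0,"ax":0,"ay":0,"az":0},{"x":0,"y":0,"z":0,"ax":0,"ay":0,"az":0},{"x":0,"y":0,"z":0,"ax":0,"ay":0,"az":0},{"x":0,"y":0,"z":0,"ax":0,"ay":0,"az":0}]'
```

```text
clock: 69.0
position: [580.3, -29.0, 50.5]
ee_rot: [-0.707, 0.707, -0.0, 0.001]
contact_force: [0.5, -0.6, 0.5]
gripper_width: 40.8
grasp_force: 0.0
clock: 69.8
position: [578.9, -29.2, 52.5]
ee_rot: [-0.707, 0.708, 0.001, -0.001]
contact_force: [0.3, -0.0, -1.2]
gripper_width: 28.7
grasp_force: 60.0
clock: 70.6
position: [551.4, -28.8, 152.9]
ee_rot: [-0.707, 0.707, -0.002, 0.003]
contact_force: [-0.1, 0.6, -1.3]
gripper_width: 29.0
grasp_force: 60.2
clock: 71.4
position: [459.5, -330.9, 148.4]
ee_rot: [-0.707, 0.707, 0.001, -0.0]
contact_force: [0.2, 0.4, -1.5]
gripper_width: 28.8
grasp_force: 60.1
clock: 72.2
position: [461.3, -329.9, 90.0]
ee_rot: [-0.707, 0.707, -0.001, 0.0]
contact_force: [0.8, -0.4, -0.9]
gripper_width: 28.7
grasp_force: 60.0
```

```bash
python3 -m handwheel '[{"x":0.0085,"y":0,"z":-0.1,"ax":0,"ay":0,"az":0},{"x":0,"y":0,"z":-0.1,"ax":0,"ay":0,"az":0},{"x":0,"y":0,"z":-0.1,"ax":0,"ay":0,"az":0},{"x":0,"y":0,"z":-0.05,"ax":0,"ay":0,"az":0},{"x":0,"y":0,"z":-0.022,"ax":0,"ay":0,"az":0},{"x":0,"y":0,"z":-0.007,"ax":0,"ay":0,"az":0},{"x":0,"y":0,"z":0,"ax":0,"ay":0,"az":0},{"x":0,"y":0,"z":0,"ax":0,"ay":0,"az":0}]'
python3 -m handwheel '[{"x":0,"y":0,"z":0,"ax":0,"ay":0,"az":0},{"x":0,"y":0,"z":0,"ax":0,"ay":0,"az":0},{"x":0,"y":0,"z":0,"ax":0,"ay":0,"az":0},{"x":0,"y":0,"z":0,"ax":0,"ay":0,"az":0},{"x":0,"y":0,"z":0,"ax":0,"ay":0,"az":0},{"x":0,"y":0,"z":0,"ax":0,"ay":0,"az":0},{"x":0,"y":0,"z":0,"ax":0,"ay":0,"az":0},{"x":0,"y":0,"z":0,"ax":0,"ay":0,"az":0}]'
```

```text
clock: 73.0
position: [463.0, -330.2, 14.6]
ee_rot: [-0.707, 0.707, -0.001, 0.0]
contact_force: [-1.4, 0.5, 4.9]
gripper_width: 28.9
grasp_force: 60.7
clock: 73.8
position: [463.0, -330.1, 14.6]
ee_rot: [-0.707, 0.707, -0.001, 0.0]
contact_force: [-2.0, 1.7, 4.8]
gripper_width: 29.4
grasp_force: 60.8
```

```bash
python3 -m handwheel '[{"x":0,"y":0,"z":0,"ax":0,"ay":0,"az":0},{"x":0,"y":0,"z":0,"ax":0,"ay":0,"az":0},{"x":0,"y":0,"z":0,"ax":0,"ay":0,"az":0},{"x":0,"y":0,"z":0,"ax":0,"ay":0,"az":0},{"x":0,"y":0,"z":0.02,"ax":0,"ay":0,"az":0},{"x":0,"y":0,"z":0.15,"ax":0,"ay":0,"az":0},{"x":0,"y":0,"z":0.2,"ax":0,"ay":0,"az":0},{"x":0,"y":0,"z":0.15,"ax":0,"ay":0,"az":0}]' -0.05
python3 -m handwheel '[{"x":0.073,"y":0.228,"z":0,"ax":0,"ay":0,"az":0},{"x":0.073,"y":0.228,"z":0,"ax":0,"ay":0,"az":0},{"x":0.073,"y":0.228,"z":0,"ax":0,"ay":0,"az":0},{"x":0.073,"y":0.228,"z":0,"ax":0,"ay":0,"az":0},{"x":0.073,"y":0.228,"z":0,"ax":0,"ay":0,"az":0},{"x":0.073,"y":0.228,"z":0,"ax":0,"ay":0,"az":0},{"x":0.073,"y":0.228,"z":0,"ax":0,"ay":0,"az":0},{"x":0.073,"y":0.228,"z":0,"ax":0,"ay":0,"az":0}]'
python3 -m handwheel '[{"x":0,"y":0,"z":0,"ax":0,"ay":0,"az":0},{"x":0,"y":0,"z":0,"ax":0,"ay":0,"az":0},{"x":0,"y":0,"z":0,"ax":0,"ay":0,"az":0},{"x":0,"y":0,"z":0,"ax":0,"ay":0,"az":0},{"x":0,"y":0,"z":0,"ax":0,"ay":0,"az":0},{"x":0,"y":0,"z":0,"ax":0,"ay":0,"az":0},{"x":0,"y":0,"z":0,"ax":0,"ay":0,"az":0},{"x":0,"y":0,"z":0,"ax":0,"ay":0,"az":0}]'
python3 -c "
from h import *
look('w17',44)"
```

```text
clock: 74.6
position: [463.0, -330.2, 119.5]
ee_rot: [-0.707, 0.707, -0.001, 0.0]
contact_force: [-0.2, 1.0, -0.1]
gripper_width: 40.7
grasp_force: 0.0
clock: 75.4
position: [579.5, 37.0, 117.7]
ee_rot: [-0.707, 0.707, -0.0, 0.0]
contact_force: [0.7, 0.1, 0.3]
gripper_width: 40.4
grasp_force: 0.0
clock: 76.2
position: [579.2, 34.6, 117.3]
ee_rot: [-0.707, 0.708, -0.0, 0.0]
contact_force: [0.1, -0.2, 0.2]
gripper_width: 40.5
grasp_force: 0.0
tcp [579.2  34.7 117.3] closeline -0.07 F [ 0.4 -0.5 -0.5] t 76.2
 hs [558.   97.3] yaw -0.02 [47.9 61.4] 0 d [-21.2  62.5]
 hs [574.1  33.6] yaw 0.49 [46.6 91.8] 0 d [-5.1 -1.1]
```

```bash
python3 -m handwheel '[{"x":0.004,"y":0,"z":-0.1,"ax":0,"ay":0,"az":0},{"x":0,"y":0,"z":-0.1,"ax":0,"ay":0,"az":0},{"x":0,"y":0,"z":-0.08,"ax":0,"ay":0,"az":0},{"x":0,"y":0,"z":-0.04,"ax":0,"ay":0,"az":0},{"x":0,"y":0,"z":-0.018,"ax":0,"ay":0,"az":0},{"x":0,"y":0,"z":0,"ax":0,"ay":0,"az":0},{"x":0,"y":0,"z":0,"ax":0,"ay":0,"az":0},{"x":0,"y":0,"z":0,"ax":0,"ay":0,"az":0}]'
python3 -m handwheel '[{"x":0,"y":0,"z":0,"ax":0,"ay":0,"az":0},{"x":0,"y":0,"z":0,"ax":0,"ay":0,"az":0},{"x":0,"y":0,"z":0,"ax":0,"ay":0,"az":0},{"x":0,"y":0,"z":0,"ax":0,"ay":0,"az":0},{"x":0,"y":0,"z":0,"ax":0,"ay":0,"az":0},{"x":0,"y":0,"z":0,"ax":0,"ay":0,"az":0},{"x":0,"y":0,"z":0.01,"ax":0,"ay":0,"az":0},{"x":0,"y":0,"z":0.007,"ax":0,"ay":0,"az":0}]' -1
python3 -m handwheel '[{"x":-0.03,"y":0,"z":0,"ax":0,"ay":0,"az":0},{"x":-0.05,"y":0,"z":0,"ax":0,"ay":0,"az":0},{"x":-0.05,"y":0,"z":0,"ax":0,"ay":0,"az":0},{"x":-0.02,"y":0,"z":0.03,"ax":0,"ay":0,"az":0},{"x":0,"y":0,"z":0.1,"ax":0,"ay":0,"az":0},{"x":0,"y":0,"z":0.15,"ax":0,"ay":0,"az":0},{"x":0,"y":0,"z":0.15,"ax":0,"ay":0,"az":0},{"x":0,"y":0,"z":0.05,"ax":0,"ay":0,"az":0}]'
python3 -m handwheel '[{"x":0.021,"y":-0.1756,"z":0,"ax":0,"ay":0,"az":0},{"x":0.021,"y":-0.1756,"z":0,"ax":0,"ay":0,"az":0},{"x":0.021,"y":-0.1756,"z":0,"ax":0,"ay":0,"az":0},{"x":0.021,"y":-0.1756,"z":0,"ax":0,"ay":0,"az":0},{"x":0.021,"y":-0.1756,"z":0,"ax":0,"ay":0,"az":0},{"x":0.021,"y":-0.1756,"z":0,"ax":0,"ay":0,"az":0},{"x":0.021,"y":-0.1756,"z":0,"ax":0,"ay":0,"az":0},{"x":0.021,"y":-0.1756,"z":0,"ax":0,"ay":0,"az":0}]'
python3 -m handwheel '[{"x":0,"y":0,"z":-0.1,"ax":0,"ay":0,"az":0},{"x":0,"y":0,"z":-0.15,"ax":0,"ay":0,"az":0},{"x":0,"y":0,"z":-0.05,"ax":0,"ay":0,"az":0},{"x":0,"y":0,"z":0,"ax":0,"ay":0,"az":0},{"x":0,"y":0,"z":0,"ax":0,"ay":0,"az":0},{"x":0,"y":0,"z":0,"ax":0,"ay":0,"az":0},{"x":0,"y":0,"z":0,"ax":0,"ay":0,"az":0},{"x":0,"y":0,"z":0,"ax":0,"ay":0,"az":0}]'
python3 -c "
from h import *
look('w18',8)
im,p=load('w18');cv2.imwrite('pics/w18b.png',im[:,:,::-1])"
```

```text
clock: 77.05
position: [580.6, 35.1, 50.5]
ee_rot: [-0.707, 0.707, -0.0, 0.001]
contact_force: [-0.1, 0.3, 0.6]
gripper_width: 40.5
grasp_force: 0.0
clock: 77.85
position: [579.9, 34.9, 52.9]
ee_rot: [-0.707, 0.708, 0.0, -0.0]
contact_force: [0.1, 0.0, -1.5]
gripper_width: 28.9
grasp_force: 59.7
clock: 78.65
position: [551.7, 35.4, 152.9]
ee_rot: [-0.707, 0.707, -0.002, 0.003]
contact_force: [0.8, -0.2, -1.0]
gripper_width: 28.9
grasp_force: 59.8
clock: 79.45
position: [583.0, -247.2, 148.3]
ee_rot: [-0.707, 0.707, 0.001, -0.0]
contact_force: [-1.5, -0.1, -1.0]
gripper_width: 28.6
grasp_force: 59.7
clock: 80.25
position: [584.1, -245.9, 90.1]
ee_rot: [-0.707, 0.707, -0.001, 0.001]
contact_force: [0.5, -0.1, -0.7]
gripper_width: 29.5
grasp_force: 59.7
tcp [ 584.  -246.    89.8] closeline -0.04 F [-0.3 -0.2 -1.3] t 80.3
 hs [ 598.2 -208. ] yaw 0.03 [ 71.8 158.1] 958 d [14.2 38. ]
 hs [ 739.8 -219.2] yaw 76.27 [ 65.2 233.6] 4060 d [155.8  26.7]
 hs [ 463.9 -331. ] yaw 0.26 [ 45.9 106.3] 700 d [-120.1  -85. ]
 hs [ 586.2 -330.8] yaw -0.09 [ 46.3 105.4] 694 d [  2.2 -84.9]
```

View pics/w18b.png

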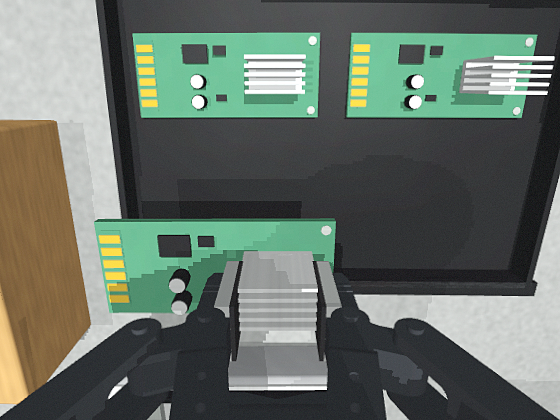

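Two boards lie flat in the tray at (226,75) and (440,78), and the third is over its slot. The left wall is near row 272, so I'll shift 4 mm away from it.

```bash
python3 -m handwheel '[{"x":0.01,"y":-0.02,"z":-0.1,"ax":0,"ay":0,"az":0},{"x":0,"y":0,"z":-0.1,"ax":0,"ay":0,"az":0},{"x":0,"y":0,"z":-0.1,"ax":0,"ay":0,"az":0},{"x":0,"y":0,"z":-0.05,"ax":0,"ay":0,"az":0},{"x":0,"y":0,"z":-0.022,"ax":0,"ay":0,"az":0},{"x":0,"y":0,"z":-0.007,"ax":0,"ay":0,"az":0},{"x":0,"y":0,"z":0,"ax":0,"ay":0,"az":0},{"x":0,"y":0,"z":0,"ax":0,"ay":0,"az":0}]'
python3 -m handwheel '[{"x":0,"y":0,"z":0,"ax":0,"ay":0,"az":0},{"x":0,"y":0,"z":0,"ax":0,"ay":0,"az":0},{"x":0,"y":0,"z":0,"ax":0,"ay":0,"az":0},{"x":0,"y":0,"z":0,"ax":0,"ay":0,"az":0},{"x":0,"y":0,"z":0,"ax":0,"ay":0,"az":0},{"x":0,"y":0,"z":0,"ax":0,"ay":0,"az":0},{"x":0,"y":0,"z":0,"ax":0,"ay":0,"az":0},{"x":0,"y":0,"z":0,"ax":0,"ay":0,"az":0}]'
```

```text
clock: 81.1
position: [586.2, -250.2, 14.6]
ee_rot: [-0.707, 0.707, -0.001, 0.0]
contact_force: [-1.3, 0.8, 4.3]
gripper_width: 29.2
grasp_force: 60.4
clock: 81.9
position: [586.2, -250.2, 14.6]
ee_rot: [-0.707, 0.707, -0.001, 0.0]
contact_force: [-2.4, 0.5, 6.6]
gripper_width: 29.2
grasp_force: 60.6
```

```bash
python3 -m handwheel '[{"x":0,"y":0,"z":0,"ax":0,"ay":0,"az":0},{"x":0,"y":0,"z":0,"ax":0,"ay":0,"az":0},{"x":0,"y":0,"z":0,"ax":0,"ay":0,"az":0},{"x":0,"y":0,"z":0,"ax":0,"ay":0,"az":0},{"x":0,"y":0,"z":0.02,"ax":0,"ay":0,"az":0},{"x":0,"y":0,"z":0.15,"ax":0,"ay":0,"az":0},{"x":0,"y":0,"z":0.2,"ax":0,"ay":0,"az":0},{"x":0,"y":0,"z":0.15,"ax":0,"ay":0,"az":0}]' -0.05
python3 -m handwheel '[{"x":-0.004,"y":0.218,"z":0,"ax":0,"ay":0,"az":0},{"x":-0.004,"y":0.218,"z":0,"ax":0,"ay":0,"az":0},{"x":-0.004,"y":0.218,"z":0,"ax":0,"ay":0,"az":0},{"x":-0.004,"y":0.218,"z":0,"ax":0,"ay":0,"az":0},{"x":-0.004,"y":0.218,"z":0,"ax":0,"ay":0,"az":0},{"x":-0.004,"y":0.218,"z":0,"ax":0,"ay":0,"az":0},{"x":-0.004,"y":0.218,"z":0,"ax":0,"ay":0,"az":0},{"x":-0.004,"y":0.218,"z":0,"ax":0,"ay":0,"az":0}]'
python3 -m handwheel '[{"x":0,"y":0,"z":0,"ax":0,"ay":0,"az":0},{"x":0,"y":0,"z":0,"ax":0,"ay":0,"az":0},{"x":0,"y":0,"z":0,"ax":0,"ay":0,"az":0},{"x":0,"y":0,"z":0,"ax":0,"ay":0,"az":0},{"x":0,"y":0,"z":0,"ax":0,"ay":0,"az":0},{"x":0,"y":0,"z":0,"ax":0,"ay":0,"az":0},{"x":0,"y":0,"z":0,"ax":0,"ay":0,"az":0},{"x":0,"y":0,"z":0,"ax":0,"ay":0,"az":0}]'
python3 -c "
from h import *
look('w19',44)"
```

```text
clock: 82.7
position: [586.3, -250.3, 119.7]
ee_rot: [-0.707, 0.707, -0.001, 0.0]
contact_force: [1.0, -0.9, 0.2]
gripper_width: 40.3
grasp_force: 0.0
clock: 83.5
position: [579.1, 100.6, 117.7]
ee_rot: [-0.707, 0.707, -0.0, 0.0]
contact_force: [0.9, -0.2, -0.1]
gripper_width: 40.5
grasp_force: 0.0
clock: 84.3
position: [579.3, 98.5, 117.3]
ee_rot: [-0.707, 0.708, -0.0, 0.0]
contact_force: [-0.5, -0.3, -0.3]
gripper_width: 40.7
grasp_force: 0.0
tcp [579.2  98.6 117.3] closeline -0.07 F [-0.3  0.  -0.8] t 84.3
 hs [573.5  97.9] yaw 0.39 [46.4 91.9] 0 d [-5.7 -0.7]
```

```bash
python3 -m handwheel '[{"x":0.002,"y":0,"z":-0.1,"ax":0,"ay":0,"az":0},{"x":0,"y":0,"z":-0.1,"ax":0,"ay":0,"az":0},{"x":0,"y":0,"z":-0.08,"ax":0,"ay":0,"az":0},{"x":0,"y":0,"z":-0.04,"ax":0,"ay":0,"az":0},{"x":0,"y":0,"z":-0.018,"ax":0,"ay":0,"az":0},{"x":0,"y":0,"z":0,"ax":0,"ay":0,"az":0},{"x":0,"y":0,"z":0,"ax":0,"ay":0,"az":0},{"x":0,"y":0,"z":0,"ax":0,"ay":0,"az":0}]'
python3 -m handwheel '[{"x":0,"y":0,"z":0,"ax":0,"ay":0,"az":0},{"x":0,"y":0,"z":0,"ax":0,"ay":0,"az":0},{"x":0,"y":0,"z":0,"ax":0,"ay":0,"az":0},{"x":0,"y":0,"z":0,"ax":0,"ay":0,"az":0},{"x":0,"y":0,"z":0,"ax":0,"ay":0,"az":0},{"x":0,"y":0,"z":0,"ax":0,"ay":0,"az":0},{"x":0,"y":0,"z":0.01,"ax":0,"ay":0,"az":0},{"x":0,"y":0,"z":0.007,"ax":0,"ay":0,"az":0}]' -1
python3 -m handwheel '[{"x":-0.03,"y":0,"z":0,"ax":0,"ay":0,"az":0},{"x":-0.05,"y":0,"z":0,"ax":0,"ay":0,"az":0},{"x":-0.05,"y":0,"z":0,"ax":0,"ay":0,"az":0},{"x":-0.02,"y":0,"z":0.03,"ax":0,"ay":0,"az":0},{"x":0,"y":0,"z":0.1,"ax":0,"ay":0,"az":0},{"x":0,"y":0,"z":0.15,"ax":0,"ay":0,"az":0},{"x":0,"y":0,"z":0.15,"ax":0,"ay":0,"az":0},{"x":0,"y":0,"z":0.05,"ax":0,"ay":0,"az":0}]'
python3 -m handwheel '[{"x":-0.0556,"y":-0.218,"z":0,"ax":0,"ay":0,"az":0},{"x":-0.0556,"y":-0.218,"z":0,"ax":0,"ay":0,"az":0},{"x":-0.0556,"y":-0.218,"z":0,"ax":0,"ay":0,"az":0},{"x":-0.0556,"y":-0.218,"z":0,"ax":0,"ay":0,"az":0},{"x":-0.0556,"y":-0.218,"z":0,"ax":0,"ay":0,"az":0},{"x":-0.0556,"y":-0.218,"z":0,"ax":0,"ay":0,"az":0},{"x":-0.0556,"y":-0.218,"z":0,"ax":0,"ay":0,"az":0},{"x":-0.0556,"y":-0.218,"z":0,"ax":0,"ay":0,"az":0}]'
python3 -m handwheel '[{"x":0,"y":0,"z":-0.1,"ax":0,"ay":0,"az":0},{"x":0,"y":0,"z":-0.15,"ax":0,"ay":0,"az":0},{"x":0,"y":0,"z":-0.05,"ax":0,"ay":0,"az":0},{"x":0,"y":0,"z":0,"ax":0,"ay":0,"az":0},{"x":0,"y":0,"z":0,"ax":0,"ay":0,"az":0},{"x":0,"y":0,"z":0,"ax":0,"ay":0,"az":0},{"x":0,"y":0,"z":0,"ax":0,"ay":0,"az":0},{"x":0,"y":0,"z":0,"ax":0,"ay":0,"az":0}]'
python3 -c "
from h import *
look('w20',8)"
```

```text
clock: 85.15
position: [580.2, 99.0, 50.6]
ee_rot: [-0.707, 0.707, -0.0, 0.001]
contact_force: [0.1, 0.6, 1.4]
gripper_width: 40.8
grasp_force: 0.0
clock: 85.95
position: [579.5, 98.7, 52.9]
ee_rot: [-0.707, 0.707, 0.0, -0.0]
contact_force: [0.9, -0.4, -0.5]
gripper_width: 28.8
grasp_force: 59.8
clock: 86.75
position: [551.2, 99.5, 153.0]
ee_rot: [0.707, -0.707, 0.002, -0.003]
contact_force: [0.4, -0.0, -0.6]
gripper_width: 29.4
grasp_force: 59.8
clock: 87.55
position: [459.4, -251.4, 148.7]
ee_rot: [-0.707, 0.707, 0.0, -0.0]
contact_force: [1.8, 0.1, -1.4]
gripper_width: 28.9
grasp_force: 59.7
clock: 88.35
position: [461.2, -249.9, 89.9]
ee_rot: [-0.707, 0.707, -0.001, 0.0]
contact_force: [-0.1, -0.3, -1.1]
gripper_width: 28.7
grasp_force: 59.7
tcp [ 461.  -249.9   89.7] closeline -0.03 F [ 0.3 -0.8 -0.2] t 88.4
 hs [ 508.6 -225.9] yaw 0.37 [ 99.2 224.7] 980 d [47.6 24.1]
 hs [ 566.8 -330.7] yaw -0.03 [46.4 70.6] 0 d [105.7 -80.7]
 hs [ 463.4 -330.7] yaw -0.07 [ 46.2 105.4] 690 d [  2.4 -80.8]
```

Lower, release, rise and check.

```bash
python3 -m handwheel '[{"x":0.01,"y":0,"z":-0.1,"ax":0,"ay":0,"az":0},{"x":0,"y":0,"z":-0.1,"ax":0,"ay":0,"az":0},{"x":0,"y":0,"z":-0.1,"ax":0,"ay":0,"az":0},{"x":0,"y":0,"z":-0.05,"ax":0,"ay":0,"az":0},{"x":0,"y":0,"z":-0.022,"ax":0,"ay":0,"az":0},{"x":0,"y":0,"z":-0.007,"ax":0,"ay":0,"az":0},{"x":0,"y":0,"z":0,"ax":0,"ay":0,"az":0},{"x":0,"y":0,"z":0,"ax":0,"ay":0,"az":0}]'
python3 -m handwheel '[{"x":0,"y":0,"z":0,"ax":0,"ay":0,"az":0},{"x":0,"y":0,"z":0,"ax":0,"ay":0,"az":0},{"x":0,"y":0,"z":0,"ax":0,"ay":0,"az":0},{"x":0,"y":0,"z":0,"ax":0,"ay":0,"az":0},{"x":0,"y":0,"z":0.02,"ax":0,"ay":0,"az":0},{"x":0,"y":0,"z":0.15,"ax":0,"ay":0,"az":0},{"x":0,"y":0,"z":0.2,"ax":0,"ay":0,"az":0},{"x":0,"y":0,"z":0.15,"ax":0,"ay":0,"az":0}]' -0.05
python3 -m handwheel '[{"x":0.02,"y":0.2,"z":0.1,"ax":0,"ay":0,"az":0},{"x":0.02,"y":0.2,"z":0.1,"ax":0,"ay":0,"az":0},{"x":0.02,"y":0.2,"z":0.1,"ax":0,"ay":0,"az":0},{"x":0.02,"y":0.2,"z":0.1,"ax":0,"ay":0,"az":0},{"x":0,"y":0.2,"z":0.1,"ax":0,"ay":0,"az":0},{"x":0,"y":0.2,"z":0,"ax":0,"ay":0,"az":0},{"x":0,"y":0,"z":0,"ax":0,"ay":0,"az":0},{"x":0,"y":0,"z":0,"ax":0,"ay":0,"az":0}]'
python3 - <<'E'
from h import *
look('t20',8,200,(340,150,450,260),'top')
im,p=load('t20');a=im[110:270,120:480];cv2.imwrite('pics/t20b.png',cv2.resize(a[:,:,::-1],(800,356),interpolation=cv2.INTER_CUBIC))
E
```

```text
clock: 89.2
position: [462.9, -250.2, 14.5]
ee_rot: [-0.707, 0.707, -0.0, 0.0]
contact_force: [-2.1, 0.3, 7.0]
gripper_width: 28.8
grasp_force: 60.6
clock: 90.0
position: [463.2, -250.3, 119.5]
ee_rot: [-0.707, 0.707, -0.001, 0.0]
contact_force: [1.5, 0.2, -0.5]
gripper_width: 40.7
grasp_force: 0.0
clock: 90.8
position: [478.4, -9.3, 217.5]
ee_rot: [0.708, -0.707, 0.0, -0.0]
contact_force: [0.4, -0.5, -1.3]
gripper_width: 40.0
grasp_force: 0.0
tcp [478.3 -10.1 217.2] closeline -0.02 F [-0.5 -0.8 -0.2] t 90.8
 hs [ 525.2 -330.1] yaw -0.30 [ 51.6 230.7] 61 d [  46.8 -320. ]
 hs [ 525.6 -250.2] yaw 0.04 [ 52.2 230.2] 58 d [  47.3 -240.1]
```

View pics/t20b.png

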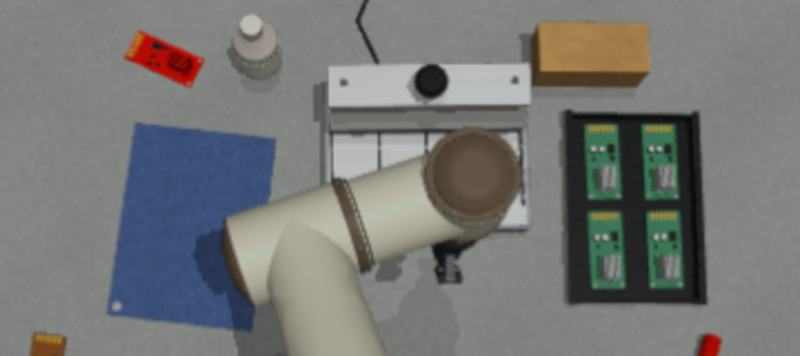

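All four tested boards lie flat and separate in the tray, at (604,160), (660,160), (605,250) and (665,250). The knob is up, the bystanders are untouched and the arm is clear.

```bash
python3 -c "
from bench import arm;print(arm.job_done())"
```

```text
the job is handed in; nothing more can be done
None
```

I handed the job in at about 91 s of the 210 s allowed: all four boards were seated flush, tested with the knob held at its stop for about a second, and laid flat and separate in the black tray; the hand-in returned no verdict.

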